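# Dry-fit a turned newel top on its foot

### The arm

A 6-joint arm with a two-finger parallel gripper is mounted at the origin on the work surface. World frame = base frame: x ahead of the robot, y to its left, z up, the work surface at z = 0. Lengths are in m, angles in rad, forces in N, time in s.
With the tool pointing down it reaches from about 0.225 to 0.875 m from the base axis. Payload 3.4 kg.
Tool frame: the origin (TCP) lies on the mounting face of the last link; the fingertips stand 173 mm ahead of it and the grasp point (between the pads) lies 155 mm ahead of it; x points along the fingers, y is the direction in which the jaws open and shut, and the axes are right-handed (so a half turn about x gives the same grasp; the last joint's range is limited). The gripper opens to 85 mm and grips with 20 to 120 N. Pads are 22 mm wide; open, the fingers measure 114 mm over their backs; the gripper's body (76 mm by 85 mm) begins 54 mm behind the grasp point. The pads swing forward as they close: fully open they stand 13 mm farther back than shut.
Start: joints at [0.986, 0.276, 1.505, -0, 1.361, -0.121], TCP at [0.257, 0.514, 0.405] pointing down, gripper open.
Joint ranges: [-2.89, 2.89], [-0.75, 2.08], [0.22, 2.7], [-1.18, 4.32], [0.11, 2.71], [-2.7, 2.7]. Speed limits (rad/s): [2.57, 2.57, 3.14, 3.14, 3.14, 3.14].

### API

Orientations are given as a unit quaternion [w, x, y, z].
In Python, from rig import manip gives the robot as it stands.
- The arm moves only by the tool arm_command, never from a script. Its argument "targets" is a list of rows, each an object with "dp": the shift along the tool's x, y, z in m, a list of three; "turn": the turn, a rotation vector about the tool's x, y, z in degrees, a list of three; "grip": the opening, from -1 (shut) to 1 (fully open). In form: [{"dp": [tx, ty, tz], "turn": [wx, wy, wz], "grip": grip}, ...]. A call has 1 to 8 rows; each row shifts and turns the commanded pose from where the row before left it, along the tool's axes as they then stand; what a row does not reach is not made up. A row lasts 1/10 s, in which the tool goes at most 50 mm and 8.59 degrees, less where a joint would pass 70% of its speed; a pose out of reach is approached as far as the arm can. A call with a gripper value outside its range is refused whole. The fingers move at their own pace and stop on an object; "grip_force" is the grip in N (left out, the last holds). Time passes only in rows, so rows that do not move let the fingers close. It gives the time, the measured TCP pose, the force and the opening at its end, in the units of the state.
- manip.get_state(): the state, without advancing time (a new reading comes with each control period).
- manip.get_image(name): name is "scene" or "top" or "wrist"; returns the picture (480x640x3 uint8, red, green, blue); there is no depth.
- manip.calibration(name): a dict with "fx", "fy", "cx", "cy" (pixels), "k1" (the pictures are not rectified: a ray, as slopes to the right and down, at radius r is drawn at 1 + k1 r^2 times it, then the intrinsics apply), "R" (3x3) and "t" (3): a world point X has camera coordinates R X + t. Camera axes: x right, y down, z forward; pixel columns grow to the right and rows downward; lengths in m; the calibration is good to about 2 mm. A picture is of the moment at which its call begins: read the wrist's pose just before it. calibration takes no time and is no camera call; for the wrist camera it gives the pose at the moment of the call.
- manip.sign_off(): hands the job in, once; it reports no verdict.
The state is a dict: "clock": time; "qpos": joint angles; "qd": joint speeds; "effort": joint torques, N m; "position": TCP position; "ee_rot": TCP orientation; "contact_force": force on the tool from outside, world axes, zero at the start; "moment": the same for the moment, N m; "width": finger opening in m.
Only numpy, scipy, OpenCV 4.12 (cv2) and the standard library are available. Lean on these libraries where they do the work, as an engineer would, in place of code of your own. Each camera call takes 0.05 s, during which the arm holds its last target.

### The job

Dry-fit the newel top on the dark wooden foot: turn the oblong block so that its slot drops over the tenon of the foot, then stack on it the wide disc, next the narrower collar and last the acorn-topped finial, each seated flat and fully home over the spigot of the piece below. Set every piece down rather than letting it drop, and leave the tools and the other things on the bench where they are.

Things in the scene. Friction and masses are not known exactly. Their poses are not given: they have to be found in the camera images.
- foot: dark wooden foot fixed to the bench, 90 x 90 mm, its flat top 20 mm above the bench (a 5 mm wide edge step lies 6 mm lower). On the middle of the top stands a light rectangular tenon, 30 mm long along the foot's x and 14 mm wide along its y, 12 mm high, tapering in steps to 22 x 6 mm at its tip. Origin at the centre of its underside, z up.
- block: light wooden oblong block, 64 mm along its x, 50 mm along its y, 26 mm high without the spigot. Its underside has a central slot 36 mm long along x and 20 mm wide along y, 14 mm deep, which drops over the foot's tenon when the block's x lies along the foot's x, either way round. On its top stands a central round spigot 22 mm in diameter and 8 mm high, tapering to 16 mm at its tip. Mass about 0.1 kg. Origin at the centre of its underside, z up. Starts upright on the bench.
- disc: light wooden round disc, 58 mm in diameter (the widest round piece), 24 mm high without the spigot. On its top stands a central round spigot 22 mm in diameter and 8 mm high, tapering to 16 mm at its tip. Its underside has a central round bore 28 mm wide and 10 mm deep, which takes the spigot of the piece below. Origin at the centre of its underside, z up. Starts upright on the bench.
- collar: light wooden round collar, 44 mm in diameter, 28 mm high without the spigot. On its top stands a central round spigot 22 mm in diameter and 8 mm high, tapering to 16 mm at its tip. Its underside has a central round bore 28 mm wide and 10 mm deep, which takes the spigot of the piece below. Origin at the centre of its underside, z up. Starts upright on the bench.
- finial: light wooden finial: a plain cylinder 40 mm in diameter and 30 mm high, with an acorn on top of it, 60 mm high in all, the acorn up to 38 mm wide; no spigot on top. Its underside has a central round bore 28 mm wide and 10 mm deep, which takes the spigot of the piece below. Origin at the centre of its underside, z up. Starts upright on the bench.
- gouge: bystander, to be left alone: carving gouge lying on the bench, 215 mm long along its x, up to 24 mm thick; origin under its middle.
- spool: bystander, to be left alone: white spool standing upright, 40 mm diameter, 36 mm high; origin at the centre of its underside.
- mallet: bystander, to be left alone: wooden carver's mallet lying on the bench, head 70 mm thick and 100 mm long, handle 24 mm thick towards its +x, 230 mm long over all; origin at the end face of the head, at bench height.
- scroll: bystander, to be left alone: carved scroll ornament standing on the bench, foot 75 x 55 mm, about 130 mm high; origin at the centre of its underside.

How it is judged:
On the way, in this order (a step that is already met when the one before it is completed fails the run):
1. the oblong block sits flat on the foot, its slot over the tenon (z of block in the frame of foot between 0.016 and 0.023 m and horizontal distance between block and foot below 0.008 m and angle between block's own z axis and vertical below 0.1 rad and angle between the x axis of block and the x axis of foot, either way round below 0.35 rad), for 0.2 s.
2. the wide disc sits flat on the block, over its spigot (z of disc in the frame of block between 0.022 and 0.029 m and horizontal distance between disc and block below 0.008 m and angle between disc's own z axis and vertical below 0.1 rad), for 0.2 s.
3. the collar sits flat on the disc, over its spigot (z of collar in the frame of disc between 0.02 and 0.027 m and horizontal distance between collar and disc below 0.008 m and angle between collar's own z axis and vertical below 0.1 rad), for 0.2 s.
4. the finial sits flat on the collar, over its spigot (z of finial in the frame of collar between 0.024 and 0.031 m and horizontal distance between finial and collar below 0.008 m and angle between finial's own z axis and vertical below 0.1 rad), for 0.2 s.
At the end, for the whole second after the job is handed in: Foot, oblong block, disc, collar and finial form one stack in that order from below: each piece seated within 3 mm of its full depth on the one below, within 8 mm of its centre sideways, upright within 0.1 rad, the block's long side along the tenon within 0.35 rad; all released and at rest (all of step 1 and all of step 2 and all of step 3 and all of step 4 and linear speed of each of block, disc, collar, finial below 0.02 m/s and contact force between the fingers and block below 0.1 N and contact force between the fingers and disc below 0.1 N and contact force between the fingers and collar below 0.1 N and contact force between the fingers and finial below 0.1 N); the robot touches nothing.
It fails at once if the gouge, spool, mallet or scroll is moved by more than 30 mm (distance of any of gouge, spool, mallet, scroll from where it was at the start of the episode above 0.03 m).
It fails at once if a piece is let drop (falls free of the fingers faster than 0.7 m/s) ((linear speed of block above 0.7 m/s and contact force between the fingers and block below 0.01 N) or (linear speed of disc above 0.7 m/s and contact force between the fingers and disc below 0.01 N) or (linear speed of collar above 0.7 m/s and contact force between the fingers and collar below 0.01 N) or (linear speed of finial above 0.7 m/s and contact force between the fingers and finial below 0.01 N)).
It also fails if it takes over 112 s, if anything falls off the work surface, if the arm or the gripper's body presses on something with over 40 N, if the wrist force passes 120 N, or if a joint passes its speed limit or range.

## Working session

There is one attempt and no reset: what is moved stays moved. The work goes in short steps, Python scripts to look and compute and a tool call to move; the robot and the scene stay as the last step left them, time stands still between calls to the robot, and variables do not carry over. Pictures are saved under pics/ and viewed, and the job is handed in when it is done.

Besides the shell and the picture viewer there is one more tool, called in YAML: its name, and indented under it one key for each argument. arm_command: Moves the arm, as the interface text tells. Its arguments: {"type":"object","properties":{"targets":{"type":"array"},"grip_force":{"type":"number"}},"required":["targets"]}

```bash
mkdir -p pics; ls
python3 - <<'E'
from rig import manip
import cv2
print(manip.get_state())
for n in ["scene","top","wrist"]:
    c=manip.calibration(n); print(n,c)
    im=manip.get_image(n); cv2.imwrite(f"pics/{n}0.png",im[:,:,::-1])
E
```

```text
pics
{'clock': 0.0, 'qpos': array([ 9.86004961e-01,  2.76621806e-01,  1.50618792e+00,  2.97040891e-06,
        1.36073276e+00, -1.21003569e-01]), 'qd': array([ 2.27820199e-04,  2.25308945e-03,  4.10574704e-04,  4.52334604e-04,
        5.33387952e-06, -1.70046771e-04]), 'effort': array([-9.58075107e-04, -4.16783559e+01, -2.45804054e+01, -3.49998372e-04,
        1.14454975e-02, -1.58709408e-06]), 'position': array([0.25709804, 0.51406311, 0.4038023 ]), 'ee_rot': array([ 0.68793997,  0.16186169,  0.68841842, -0.16315475]), 'contact_force': array([ 0.37738354, -0.96499143,  0.13244707]), 'moment': array([-0.05424111,  0.04430003, -0.06732113]), 'width': 0.0858562592070214}
scene {'fx': 538.1276410896442, 'fy': 538.1276410896442, 'cx': 325.9585807424032, 'cy': 240.10531386267246, 'k1': 0.012747562527067846, 'R': array([[ 0.31735394,  0.94830541, -0.00182263],
       [ 0.55966493, -0.18884483, -0.8069156 ],
       [-0.76554663,  0.25505779, -0.59066394]]), 't': array([-0.18212943, -0.26262518,  1.45831159])}
top {'fx': 530.870623083592, 'fy': 530.870623083592, 'cx': 311.3982393849355, 'cy': 236.65446648415755, 'k1': -0.06373015609759082, 'R': array([[ 1.87268916e-03, -9.99964932e-01, -8.16262354e-03],
       [-9.84844326e-01, -4.28596063e-04, -1.73440103e-01],
       [ 1.73430522e-01,  8.36371288e-03, -9.84810592e-01]]), 't': array([-0.00157348,  0.51456802,  1.29586771])}
wrist {'fx': 374.9998249366811, 'fy': 374.9998249366811, 'cx': 322.72788649141495, 'cy': 235.29600046759535, 'k1': -0.021919150387074548, 'R': array([[ 0.44812892,  0.89396599, -0.00229515],
       [ 0.85132587, -0.42596792,  0.30626066],
       [ 0.27280895, -0.13919818, -0.95194493]]), 't': array([-0.57440154, -0.0409673 ,  0.38057085])}
```

View pics/scene0.png

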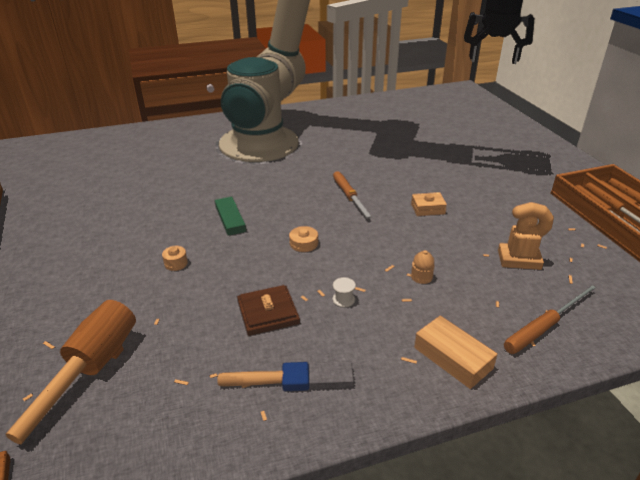

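View pics/top0.png

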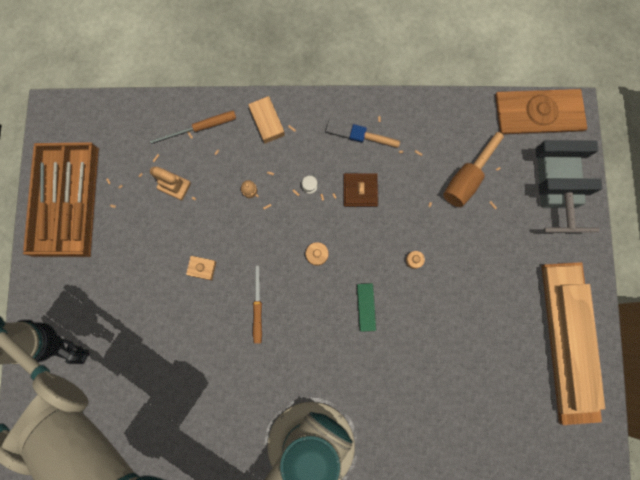

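View pics/wrist0.png

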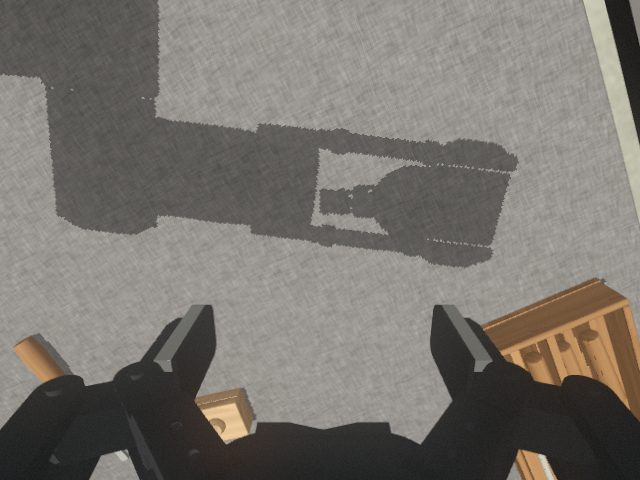

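The top view shows the block at (201,268), disc (317,253), collar (416,260), finial (249,189) and foot with tenon (361,190). The scene view confirms they are all upright. Next I'll measure them.

```bash
cat > h.py <<'E'
import numpy as np, cv2
from scipy.spatial.transform import Rotation as Ro
from rig import manip
def ray(c,uv):
    uv=np.atleast_2d(np.asarray(uv,float))
    d=np.c_[(uv[:,0]-c['cx'])/c['fx'],(uv[:,1]-c['cy'])/c['fy']]
    s=d.copy()
    for _ in range(20):
        s=d/(1+c['k1']*(s**2).sum(1,keepdims=True))
    v=np.c_[s,np.ones(len(s))]@c['R']     # R^T v
    o=-c['R'].T@c['t']
    return o,v
def onz(c,uv,z):
    o,v=ray(c,uv); return o+v*((z-o[2])/v[:,2:3])
def proj(c,X):
    X=np.atleast_2d(np.asarray(X,float)); p=X@c['R'].T+c['t']
    s=p[:,:2]/p[:,2:]; s=s*(1+c['k1']*(s**2).sum(1,keepdims=True))
    return np.c_[s[:,0]*c['fx']+c['cx'],s[:,1]*c['fy']+c['cy']]
def toolR(s):
    q=s['ee_rot']; return Ro.from_quat([q[1],q[2],q[3],q[0]]).as_matrix()
def snap(name,fn=None):
    c=manip.calibration(name); im=manip.get_image(name)[:,:,::-1].copy()
    if fn: cv2.imwrite('pics/'+fn,im)
    return c,im
def wood(im):
    b,g,r=[im[:,:,i].astype(int) for i in range(3)]
    return ((r-b>35)).astype(np.uint8)*255
E
python3 - <<'E'
from h import *
s=manip.get_state(); R=toolR(s); c=manip.calibration('wrist')
print("tool axes\n",R.round(3)); o=-c['R'].T@c['t']
print("cam in tool",R.T@(o-s['position'])); print("cam axes in tool (cols x,y,z)\n",(R.T@c['R'].T).round(3))
c=manip.calibration('top'); im=cv2.imread('pics/top0.png'); m=wood(im)
cs=manip.calibration('scene'); ims=cv2.imread('pics/scene0.png')
for n,u,v,zt in [('block',201,268,.026),('disc',317,253,.024),('collar',416,260,.028),('finial',249,189,.03),('foot',361,190,.02)]:
    k=np.zeros_like(m); k[v-24:v+25,u-24:u+25]=255
    cn=max(cv2.findContours(m&k,cv2.RETR_EXTERNAL,cv2.CHAIN_APPROX_NONE)[0],key=cv2.contourArea)
    r=cv2.minAreaRect(cn); P=onz(c,[r[0]],zt/2 if n!='foot' else .02)[0]
    b=onz(c,cv2.boxPoints(r),zt)[:,:2]
    print(n,r,P.round(4),np.linalg.norm(np.diff(b,axis=0),axis=1)[:2].round(3),(b[1]-b[0]).round(3),np.hypot(P[0],P[1]).round(3))
cr=[]
for n,u,v in [('block',201,268),('disc',317,253),('collar',416,260),('finial',249,189),('foot',361,190)]:
    cr.append(cv2.resize(im[v-25:v+25,u-25:u+25],(260,260),interpolation=cv2.INTER_NEAREST))
cv2.imwrite('pics/crops.png',np.vstack([np.hstack(cr[:3]),np.hstack(cr[3:]+[cr[0]*0])]))
E
```

```text
tool axes
 [[-0.001  0.447  0.894]
 [-0.001  0.894 -0.447]
 [-1.    -0.001 -0.   ]]
cam in tool [ 0.03040301  0.00056708 -0.07703088]
cam axes in tool (cols x,y,z)
 [[ 0.001 -0.306  0.952]
 [ 1.    -0.001 -0.001]
 [ 0.001  0.952  0.306]]
block ((200.62440490722656, 267.41949462890625), (27.099096298217773, 20.8132266998291), 12.094757080078125) [0.4397 0.2841 0.013 ] [0.053 0.07 ] [ 0.052 -0.009] 0.524
disc ((316.7500305175781, 253.2500457763672), (22.62741470336914, 23.33452033996582), 45.0) [ 0.477  -0.0146  0.012 ] [0.06  0.058] [ 0.043 -0.042] 0.477
collar ((415.0, 259.0), (18.0, 18.0), 90.0) [ 0.4619 -0.2669  0.014 ] [0.046 0.046] [ 0.    -0.046] 0.533
finial ((248.85000610351562, 188.45001220703125), (17.5362491607666, 16.263456344604492), 81.8698959350586) [0.6486 0.1641 0.015 ] [0.042 0.047] [ 0.006 -0.042] 0.669
foot ((360.5, 189.0), (32.0, 33.0), 90.0) [ 0.6456 -0.129   0.02  ] [0.087 0.086] [ 0.    -0.087] 0.658
```

View pics/crops.png

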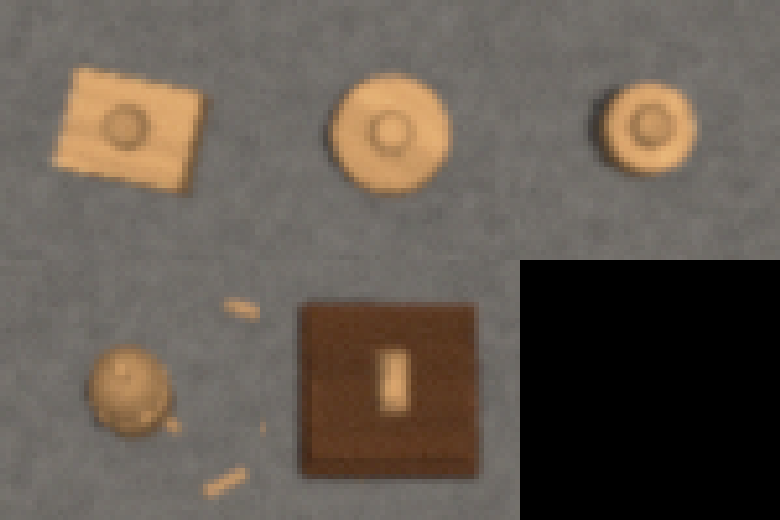

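Measured sizes match the given ones (block 53x70 with its side, disc 58, collar 46, foot 87). The block's y axis is at about -10° azimuth. I'll write a planner helper, then move over the block.

```bash
cat >> h.py <<'E'
def az(s=None):
    s=s or manip.get_state(); R=toolR(s); return np.degrees(np.arctan2(R[1,1],R[0,1]))
def plan(x,y,z,a=None):
    s=manip.get_state(); R=toolR(s); p=s['position']; a0=az(s)
    a=a0 if a is None else a
    turn=-(a-a0); turn=(turn+180)%360-180
    A=np.radians(a); Y=np.array([np.cos(A),np.sin(A),0]); X=np.array([0,0,-1.]); Z=np.cross(X,Y)
    d=np.array([x,y,z])-p
    print("t",round(s['clock'],2),"pos",p.round(4),"az",round(a0,2),"tilt",np.degrees(np.arccos(-R[2,0])).round(2),"w",round(s['width'],4),"F",s['contact_force'].round(1),"q",s['qpos'].round(2))
    print("turn about x",round(turn,2),"then dp tool mm",(1000*np.array([d@X,d@Y,d@Z])).round(1))
E
python3 - <<'E'
from h import *
plan(.44,.284,.35,-10)
E
```

```text
t 0.15 pos [0.2571 0.5141 0.404 ] az 63.43 tilt 0.08 w 0.0855 F [-0.1 -0.5 -0.6] q [ 0.99  0.28  1.51 -0.    1.36 -0.12]
turn about x 73.43 then dp tool mm [ 54.  220.  194.9]
```

arm_command:
  targets:
    - {"dp": [0,0,0],"turn": [8.16,0,0],"grip": 1}
    - {"dp": [0,0,0],"turn": [8.16,0,0],"grip": 1}
    - {"dp": [0,0,0],"turn": [8.16,0,0],"grip": 1}
    - {"dp": [0,0,0],"turn": [8.16,0,0],"grip": 1}
    - {"dp": [0,0,0],"turn": [8.16,0,0],"grip": 1}
    - {"dp": [0,0,0],"turn": [8.16,0,0],"grip": 1}
    - {"dp": [0,0,0],"turn": [8.16,0,0],"grip": 1}
    - {"dp": [0,0,0],"turn": [8.16,0,0],"grip": 1}
  grip_force: 40

```text
clock: 0.95
position: [0.2572, 0.5142, 0.4043]
ee_rot: [-0.49, -0.509, -0.49, 0.51]
contact_force: [-0.1, -0.5, -0.1]
width: 0.0855
```

arm_command:
  targets:
    - {"dp": [0,0,0],"turn": [8.16,0,0],"grip": 1}
    - {"dp": [0.008,0.0314,0.0278],"turn": [0,0,0],"grip": 1}
    - {"dp": [0.008,0.0314,0.0278],"turn": [0,0,0],"grip": 1}
    - {"dp": [0.008,0.0314,0.0278],"turn": [0,0,0],"grip": 1}
    - {"dp": [0.008,0.0314,0.0278],"turn": [0,0,0],"grip": 1}
    - {"dp": [0.008,0.0314,0.0278],"turn": [0,0,0],"grip": 1}
    - {"dp": [0.008,0.0314,0.0278],"turn": [0,0,0],"grip": 1}
    - {"dp": [0.006,0.0314,0.0278],"turn": [0,0,0],"grip": 1}

```text
clock: 1.75
position: [0.4405, 0.2829, 0.3501]
ee_rot: [-0.454, -0.541, -0.455, 0.542]
contact_force: [0.4, 0.6, 0.6]
width: 0.0854
```

arm_command:
  targets:
    - {"dp": [0,0,0],"turn": [0,0,0],"grip": 1}
    - {"dp": [0,0,0],"turn": [0,0,0],"grip": 1}

```text
clock: 1.95
position: [0.4403, 0.2837, 0.3503]
ee_rot: [-0.453, -0.542, -0.454, 0.543]
contact_force: [-0.4, 0.1, 1.1]
width: 0.0853
```

Run:
```python
from h import *
plan(.44,.284,.35,-10)
c,im=snap('wrist','w1.png')
plan(.44,.284,.35,-10)
```

```text
t 1.95 pos [0.4403 0.2837 0.3503] az -10.16 tilt 0.07 w 0.0853 F [-0.4  0.1  1.1] q [0.44 0.24 1.7  0.   1.2  0.62]
turn about x -0.16 then dp tool mm [ 0.3 -0.3 -0.3]
t 2.0 pos [0.4397 0.2844 0.3505] az -10.07 tilt 0.06 w 0.0853 F [-0.7  0.7  0.1] q [0.44 0.24 1.7  0.   1.2  0.62]
turn about x -0.07 then dp tool mm [0.5 0.3 0.4]
```

View pics/w1.png

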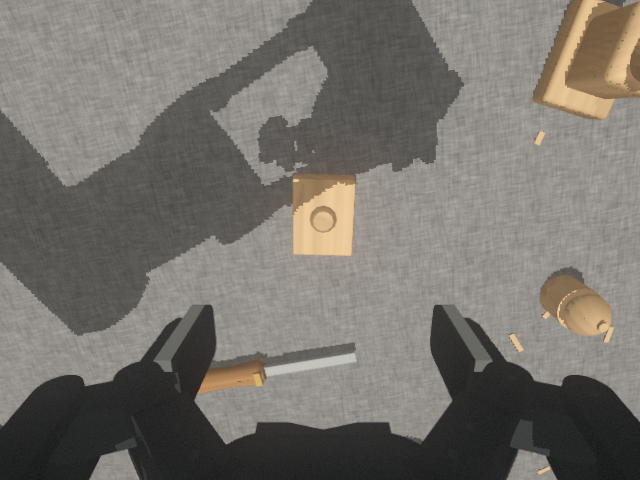

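```bash
cat >> h.py <<'E'
def crop(im,u,v,r,k,fn):
    cv2.imwrite('pics/'+fn,cv2.resize(im[v-r:v+r,u-r:u+r],None,fx=k,fy=k,interpolation=cv2.INTER_CUBIC))
def tip(s=None):
    s=s or manip.get_state(); return s['position']+toolR(s)@np.array([.155,0,0])
E
python3 - <<'E'
from h import *
im=cv2.imread('pics/w1.png'); crop(im,324,215,50,6,'w1c.png')
c=manip.calibration('wrist')
m=wood(im); k=np.zeros_like(m); k[165:265,280:370]=255
cn=max(cv2.findContours(m&k,0,1)[0],key=cv2.contourArea); r=cv2.minAreaRect(cn); print(r)
print(onz(c,cv2.boxPoints(r),.026).round(4)); print(onz(c,[[323,219]],.034),tip())
E
```

```text
((323.5, 214.5), (81.0, 63.0), 90.0)
[[0.4232 0.3222 0.026 ]
 [0.4718 0.3135 0.026 ]
 [0.4616 0.2465 0.026 ]
 [0.4096 0.2557 0.026 ]]
[[0.44106098 0.28411545 0.034     ]] [0.43958085 0.2844903  0.19552903]
```

View pics/w1c.png

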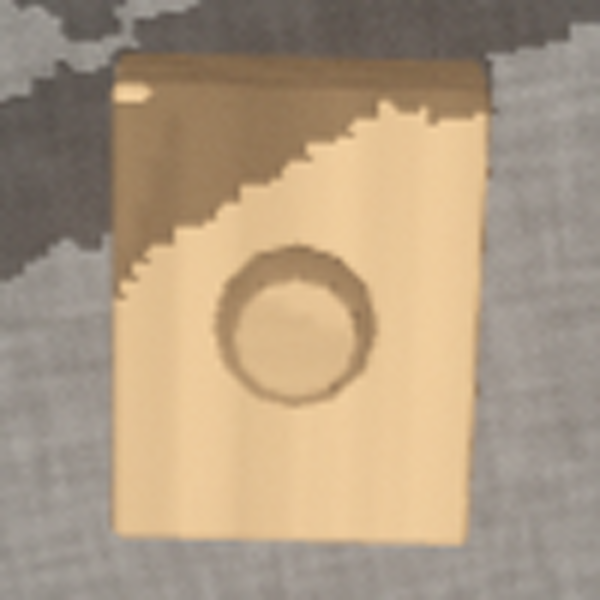

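Run:
```python
from h import *
c=manip.calibration('wrist')
P=onz(c,[[292.8,179.2],[355,180.5],[351.7,255.5],[292.8,254.5]],.026)[:,:2]
print(P.round(4),P.mean(0)); print(np.linalg.norm(np.roll(P,-1,0)-P,axis=1))
for a,b in((0,1),(3,2),(0,3),(1,2)): d=P[b]-P[a]; print(np.degrees(np.arctan2(d[1],d[0])))
print("spigot",onz(c,[[323,221.3]],.034))
plan(.4405,.2835,.175,-10)
```

```text
[[0.423  0.3181]
 [0.471  0.3085]
 [0.4588 0.2465]
 [0.4103 0.256 ]] [0.44077052 0.28226287]
[0.04896992 0.06315988 0.04940036 0.06331807]
-11.30230920038451
-11.118981418138677
-101.51460508269363
-101.12488831739748
spigot [[0.44072961 0.28225629 0.034     ]]
t 2.0 pos [0.4397 0.2844 0.3505] az -10.07 tilt 0.06 w 0.0853 F [-0.7  0.7  0.1] q [0.44 0.24 1.7  0.   1.2  0.62]
turn about x -0.07 then dp tool mm [175.5   0.9   0.8]
```

arm_command:
  targets:
    - {"dp": [0,0.0015,0.0019],"turn": [1.2,0,0],"grip": 1}
    - {"dp": [0.035,0,0],"turn": [0,0,0],"grip": 1}
    - {"dp": [0.035,0,0],"turn": [0,0,0],"grip": 1}
    - {"dp": [0.035,0,0],"turn": [0,0,0],"grip": 1}
    - {"dp": [0.035,0,0],"turn": [0,0,0],"grip": 1}
    - {"dp": [0.02,0,0],"turn": [0,0,0],"grip": 1}
    - {"dp": [0.015,0,0],"turn": [0,0,0],"grip": 1}
    - {"dp": [0,0,0],"turn": [0,0,0],"grip": 1}

```text
clock: 2.8
position: [0.4395, 0.2829, 0.174]
ee_rot: [-0.449, -0.545, -0.45, 0.548]
contact_force: [-1.5, -0.0, 0.4]
width: 0.0858
```

arm_command:
  targets:
    - {"dp": [0,0,0],"turn": [0,0,0],"grip": -1}
    - {"dp": [0,0,0],"turn": [0,0,0],"grip": -1}
    - {"dp": [0,0,0],"turn": [0,0,0],"grip": -1}
    - {"dp": [0,0,0],"turn": [0,0,0],"grip": -1}
    - {"dp": [0,0,0],"turn": [0,0,0],"grip": -1}
    - {"dp": [0,0,0],"turn": [0,0,0],"grip": -1}
    - {"dp": [0,0,0],"turn": [0,0,0],"grip": -1}
    - {"dp": [0,0,0],"turn": [0,0,0],"grip": -1}

```text
clock: 3.6
position: [0.4414, 0.2827, 0.1771]
ee_rot: [0.449, 0.547, 0.449, -0.546]
contact_force: [-1.1, 1.6, 7.9]
width: 0.0489
```

Run:
```python
from h import *
plan(.6,.0,.35,-90)
snap('wrist','w2.png');
```

```text
t 3.6 pos [0.4414 0.2827 0.1771] az -11.22 tilt 0.16 w 0.0489 F [-1.1  1.6  7.9] q [0.44 0.43 1.92 0.   0.78 0.63]
turn about x 78.78 then dp tool mm [-172.9  282.7 -158.6]
```

View pics/w2.png

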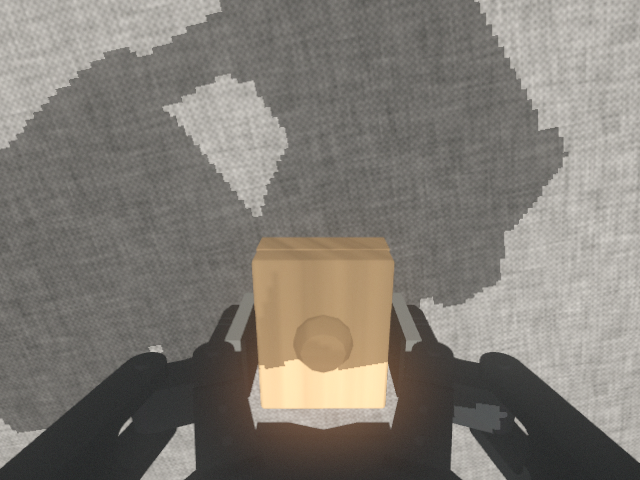

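The block is held (48.9 mm), but the tips pressed the bench with about 8 N because the pads swing forward as they close. I'll regrip about 8 mm higher so the tips clear the foot.

arm_command:
  targets:
    - {"dp": [0,0,0],"turn": [0,0,0],"grip": 0.6}
    - {"dp": [0,0,0],"turn": [0,0,0],"grip": 0.6}
    - {"dp": [-0.008,0,0],"turn": [0,0,0],"grip": 0.6}
    - {"dp": [0,0,0],"turn": [0,0,0],"grip": -1}
    - {"dp": [0,0,0],"turn": [0,0,0],"grip": -1}
    - {"dp": [0,0,0],"turn": [0,0,0],"grip": -1}
    - {"dp": [0,0,0],"turn": [0,0,0],"grip": -1}
    - {"dp": [0,0,0],"turn": [0,0,0],"grip": -1}

```text
clock: 4.45
position: [0.4414, 0.2824, 0.1846]
ee_rot: [0.449, 0.547, 0.449, -0.546]
contact_force: [-0.4, -0.6, 6.2]
width: 0.0488
```

arm_command:
  targets:
    - {"dp": [-0.02,0,0],"turn": [0,0,0],"grip": -1}
    - {"dp": [-0.03,0,0],"turn": [0,0,0],"grip": -1}
    - {"dp": [-0.04,0,0],"turn": [0,0,0],"grip": -1}
    - {"dp": [-0.04,0,0],"turn": [0,0,0],"grip": -1}
    - {"dp": [-0.03,0,0],"turn": [0,0,0],"grip": -1}
    - {"dp": [0,0,0],"turn": [0,0,0],"grip": -1}

```text
clock: 5.05
position: [0.4422, 0.2828, 0.3483]
ee_rot: [0.45, 0.55, 0.448, -0.543]
contact_force: [0.2, 0.5, 0.1]
width: 0.0488
```

Run:
```python
from h import *
plan(.6,-.09,.34,-90)
```

```text
t 5.05 pos [0.4422 0.2828 0.3483] az -11.22 tilt 0.57 w 0.0488 F [0.2 0.5 0.1] q [0.44 0.24 1.71 0.   1.19 0.63]
turn about x 78.78 then dp tool mm [   8.3  372.8 -157.8]
```

arm_command:
  targets:
    - {"dp": [0,0,0],"turn": [7.88,0,0],"grip": -1}
    - {"dp": [0,0,0],"turn": [7.88,0,0],"grip": -1}
    - {"dp": [0,0,0],"turn": [7.88,0,0],"grip": -1}
    - {"dp": [0,0,0],"turn": [7.88,0,0],"grip": -1}
    - {"dp": [0,0,0],"turn": [7.88,0,0],"grip": -1}
    - {"dp": [0,0,0],"turn": [7.88,0,0],"grip": -1}
    - {"dp": [0,0,0],"turn": [7.88,0,0],"grip": -1}
    - {"dp": [0,0,0],"turn": [7.88,0,0],"grip": -1}

```text
clock: 5.85
position: [0.4405, 0.282, 0.3422]
ee_rot: [-0.095, -0.7, -0.095, 0.702]
contact_force: [0.2, -0.3, -1.2]
width: 0.0488
```

arm_command:
  targets:
    - {"dp": [0,0,0],"turn": [7.88,0,0],"grip": -1}
    - {"dp": [0,0,0],"turn": [7.88,0,0],"grip": -1}
    - {"dp": [0,0.041,-0.0118],"turn": [0,0,0],"grip": -1}
    - {"dp": [0,0.041,-0.0118],"turn": [0,0,0],"grip": -1}
    - {"dp": [0,0.041,-0.0118],"turn": [0,0,0],"grip": -1}
    - {"dp": [0,0.041,-0.0118],"turn": [0,0,0],"grip": -1}
    - {"dp": [0,0.041,-0.0118],"turn": [0,0,0],"grip": -1}
    - {"dp": [0,0.041,-0.0118],"turn": [0,0,0],"grip": -1}

```text
clock: 6.65
position: [0.5115, 0.0346, 0.3424]
ee_rot: [0.0, -0.706, -0.0, 0.708]
contact_force: [0.8, -1.5, -1.1]
width: 0.0491
```

arm_command:
  targets:
    - {"dp": [0,0.041,-0.0118],"turn": [0,0,0],"grip": -1}
    - {"dp": [0,0.041,-0.0118],"turn": [0,0,0],"grip": -1}
    - {"dp": [0,0.041,-0.0118],"turn": [0,0,0],"grip": -1}
    - {"dp": [0,0.041,-0.0118],"turn": [0,0,0],"grip": -1}
    - {"dp": [0,0,0],"turn": [0,0,0],"grip": -1}
    - {"dp": [0,0,0],"turn": [0,0,0],"grip": -1}

```text
clock: 7.25
position: [0.5586, -0.1286, 0.342]
ee_rot: [0.002, -0.706, 0.0, 0.708]
contact_force: [-0.3, 1.5, -0.8]
width: 0.0489
```

Run:
```python
from h import *
plan(.6,-.09,.34,-90)
c,im=snap('wrist','w3.png')
```

```text
t 7.25 pos [ 0.5586 -0.1286  0.342 ] az -90.15 tilt 0.2 w 0.0489 F [-0.3  1.5 -0.8] q [-0.35  0.32  1.61  0.    1.22  1.23]
turn about x -0.15 then dp tool mm [  2.  -38.6 -41.4]
```

View pics/w3.png

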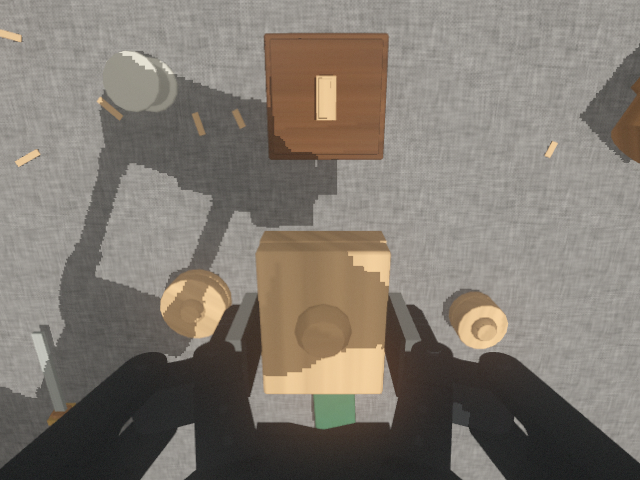

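Run:
```python
from h import *
im=cv2.imread('pics/w3.png'); crop(im,326,97,66,6,'w3c.png')
crop(im,324,312,90,4,'w3d.png')
```

```text
(no output)
```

View pics/w3c.png

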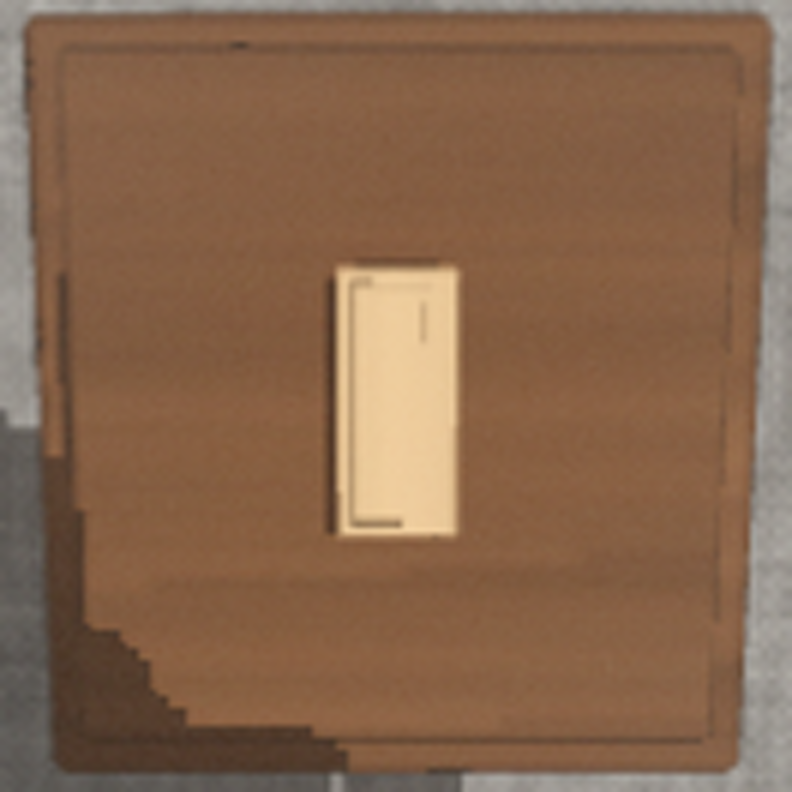

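View pics/w3d.png

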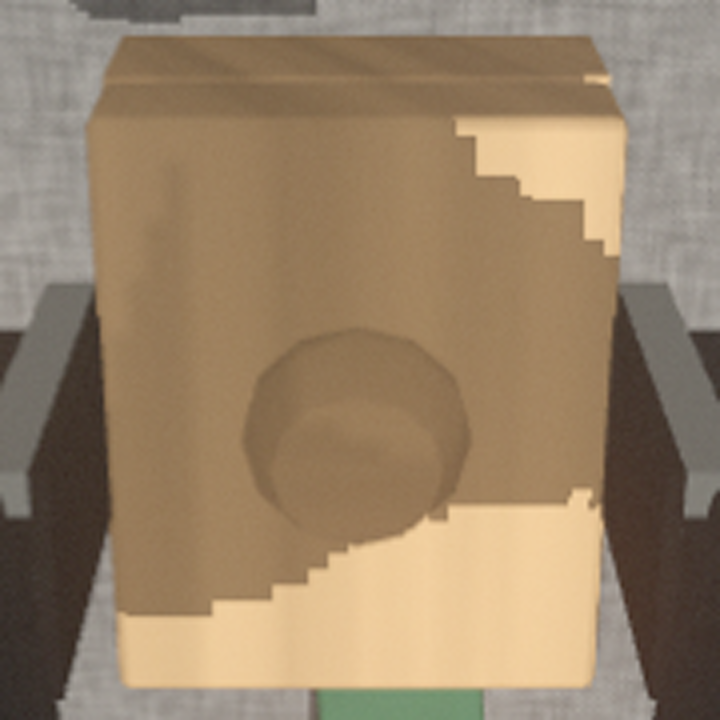

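Run:
```python
from h import *
c=manip.calibration('wrist'); s=manip.get_state(); R=toolR(s)
f=lambda p,k,o:np.array(p)/k+np.array(o)
F=onz(c,f([[62,46],[742,46],[710,740],[82,740]],6,[260,31]),.02)[:,:2]
T=onz(c,f([[337,267],[459,267],[459,536],[337,536]],6,[260,31]),.025)[:,:2]
for P in(F,T):
    print(P.mean(0).round(4),np.linalg.norm(np.roll(P,-1,0)-P,axis=1).round(4),[np.degrees(np.arctan2(*(P[b]-P[a])[::-1])).round(2) for a,b in((0,1),(3,2),(3,0),(2,1))])
for z in (.198,.2,.202,.204,.206):
    B=onz(c,f([[88,120],[626,120],[595,688],[125,688]],4,[234,222]),z)
    print(z,np.linalg.norm(np.roll(B,-1,0)-B,axis=1).round(4),((B.mean(0)-s['position'])@R).round(4),[np.degrees(np.arctan2(*(B[b]-B[a])[:2][::-1])).round(2) for a,b in((0,1),(3,2),(3,0),(2,1))])
c=manip.calibration('top'); im=cv2.imread('pics/top0.png')
b,g,r=[im[:,:,i].astype(int) for i in range(3)]
m=((r>150)&(r-b>40)).astype(np.uint8); k=np.zeros_like(m);k[175:205,347:376]=1
w=(m&k); M=cv2.moments(w); u=M['m10']/M['m00'],M['m01']/M['m00']; print('top tenon',u,onz(c,[u],.029))
```

```text
[ 0.6486 -0.1302] [0.0796 0.0801 0.0801 0.0801] [np.float64(-90.12), np.float64(-90.1), np.float64(-0.65), np.float64(-0.3)]
[ 0.6488 -0.1301] [0.0144 0.0305 0.0149 0.0305] [np.float64(-90.11), np.float64(-90.11), np.float64(-0.41), np.float64(0.5)]
0.198 [0.0435 0.0564 0.0437 0.0564] [ 0.1442  0.0005 -0.0098] [np.float64(-90.08), np.float64(-90.05), np.float64(0.11), np.float64(0.27)]
0.2 [0.0428 0.0554 0.0429 0.0554] [ 0.1422  0.0005 -0.011 ] [np.float64(-90.08), np.float64(-90.05), np.float64(0.11), np.float64(0.27)]
0.202 [0.042  0.0544 0.0421 0.0544] [ 0.1402  0.0005 -0.0123] [np.float64(-90.08), np.float64(-90.05), np.float64(0.11), np.float64(0.27)]
0.204 [0.0412 0.0534 0.0414 0.0534] [ 0.1382  0.0005 -0.0135] [np.float64(-90.08), np.float64(-90.05), np.float64(0.11), np.float64(0.27)]
0.206 [0.0405 0.0524 0.0406 0.0524] [ 0.1362  0.0005 -0.0147] [np.float64(-90.08), np.float64(-90.05), np.float64(0.11), np.float64(0.27)]
top tenon (361.3695652173913, 187.95652173913044) [[ 0.64595317 -0.13048383  0.029     ]]
```

arm_command:
  targets:
    - {"dp": [0,0.0003,-0.0305],"turn": [0,0,0],"grip": -1}
    - {"dp": [0,0.0004,-0.0305],"turn": [0,0,0],"grip": -1}
    - {"dp": [0,0.0004,-0.0298],"turn": [-0.1,0,0],"grip": -1}
    - {"dp": [0.035,0,0],"turn": [0,0,0],"grip": -1}
    - {"dp": [0.035,0,0],"turn": [0,0,0],"grip": -1}
    - {"dp": [0.025,0,0],"turn": [0,0,0],"grip": -1}
    - {"dp": [0,0,0],"turn": [0,0,0],"grip": -1}
    - {"dp": [0,0,0],"turn": [0,0,0],"grip": -1}

```text
clock: 8.1
position: [0.6496, -0.1276, 0.2486]
ee_rot: [-0.001, -0.707, -0.001, 0.707]
contact_force: [-0.3, -1.3, -1.0]
width: 0.049
```

Run:
```python
from h import *
plan(.6494,-.1297,.207,-90)
```

```text
t 8.1 pos [ 0.6496 -0.1276  0.2486] az -89.83 tilt 0.07 w 0.049 F [-0.3 -1.3 -1. ] q [-0.3   0.52  1.53  0.    1.1   1.27]
turn about x 0.17 then dp tool mm [41.6  2.1  0.2]
```

arm_command:
  targets:
    - {"dp": [0.01,0.0017,0],"turn": [0,0,0],"grip": -1}
    - {"dp": [0.01,0,0],"turn": [0,0,0],"grip": -1}
    - {"dp": [0.008,0,0],"turn": [0,0,0],"grip": -1}
    - {"dp": [0.006,0,0],"turn": [0,0,0],"grip": -1}
    - {"dp": [0.004,0,0],"turn": [0,0,0],"grip": -1}
    - {"dp": [0.003,0,0],"turn": [0,0,0],"grip": -1}
    - {"dp": [0,0,0],"turn": [0,0,0],"grip": -1}
    - {"dp": [0,0,0],"turn": [0,0,0],"grip": -1}

```text
clock: 8.9
position: [0.6498, -0.1306, 0.2078]
ee_rot: [0.001, 0.707, 0.001, -0.707]
contact_force: [0.3, -0.5, 0.1]
width: 0.049
```

Run:
```python
from h import *
plan(.6494,-.1297,.207,-90)
snap('wrist','w4.png')
```

```text
t 8.9 pos [ 0.6498 -0.1306  0.2078] az -89.92 tilt 0.02 w 0.049 F [ 0.3 -0.5  0.1] q [-0.3   0.56  1.57  0.    1.02  1.27]
turn about x 0.08 then dp tool mm [ 0.8 -0.9  0.4]
```

View pics/w4.png

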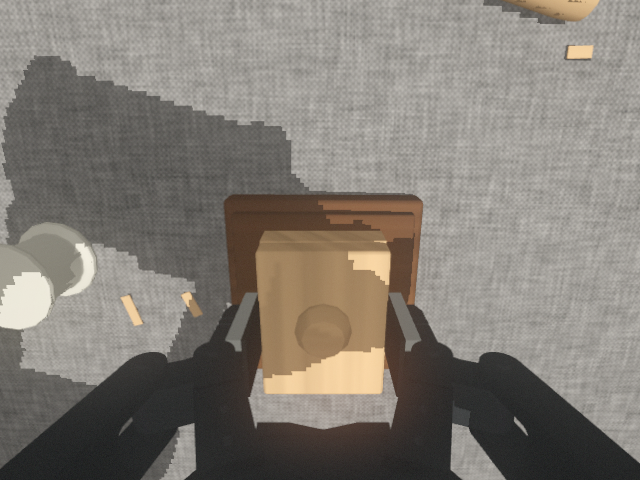

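The block is centred over the foot with its slot over the tenon. There is no contact yet, so I'll ease it down.

arm_command:
  targets:
    - {"dp": [0.001,0,0],"turn": [0,0,0],"grip": -1}
    - {"dp": [0.001,0,0],"turn": [0,0,0],"grip": -1}
    - {"dp": [0,0,0],"turn": [0,0,0],"grip": -1}

```text
clock: 9.25
position: [0.6496, -0.1305, 0.2057]
ee_rot: [-0.0, -0.707, -0.001, 0.707]
contact_force: [-0.5, 0.1, -0.9]
width: 0.0489
```

arm_command:
  targets:
    - {"dp": [0.001,0,0],"turn": [0,0,0],"grip": -1}
    - {"dp": [0.001,0,0],"turn": [0,0,0],"grip": -1}
    - {"dp": [0,0,0],"turn": [0,0,0],"grip": -1}

```text
clock: 9.55
position: [0.6497, -0.1305, 0.2047]
ee_rot: [0.001, 0.707, 0.0, -0.707]
contact_force: [-1.7, 0.6, 5.0]
width: 0.049
```

Contact came at TCP z 0.205, about the expected seat height; sitting on top of the tenon would have been 12 mm higher. Releasing.

arm_command:
  targets:
    - {"dp": [0,0,0],"turn": [0,0,0],"grip": 0}
    - {"dp": [0,0,0],"turn": [0,0,0],"grip": 0.5}
    - {"dp": [0,0,0],"turn": [0,0,0],"grip": 1}
    - {"dp": [0,0,0],"turn": [0,0,0],"grip": 1}
    - {"dp": [-0.02,0,0],"turn": [0,0,0],"grip": 1}
    - {"dp": [-0.04,0,0],"turn": [0,0,0],"grip": 1}
    - {"dp": [-0.04,0,0],"turn": [0,0,0],"grip": 1}
    - {"dp": [-0.04,0,0],"turn": [0,0,0],"grip": 1}

```text
clock: 10.35
position: [0.6496, -0.1306, 0.3446]
ee_rot: [-0.0, -0.707, -0.001, 0.707]
contact_force: [0.7, -0.4, -0.6]
width: 0.085
```

arm_command:
  targets:
    - {"dp": [0,0,0],"turn": [0,0,0],"grip": 1}
    - {"dp": [0,0,0],"turn": [0,0,0],"grip": 1}

```text
clock: 10.55
position: [0.6498, -0.1306, 0.3448]
ee_rot: [0.001, 0.708, 0.0, -0.706]
contact_force: [-0.3, 0.3, -0.4]
width: 0.0851
```

Run:
```python
from h import *
plan(.5,-.02,.34,-90)
c,im=snap('wrist','w5.png'); crop(im,324,225,60,6,'w5c.png')
c,im=snap('scene','s5.png'); crop(im,268,295,50,6,'s5c.png')
```

```text
t 10.55 pos [ 0.6498 -0.1306  0.3448] az -89.91 tilt 0.14 w 0.0851 F [-0.3  0.3 -0.4] q [-0.3   0.44  1.4   0.    1.3   1.27]
turn about x 0.09 then dp tool mm [   4.8 -110.6  149.8]
```

View pics/w5.png

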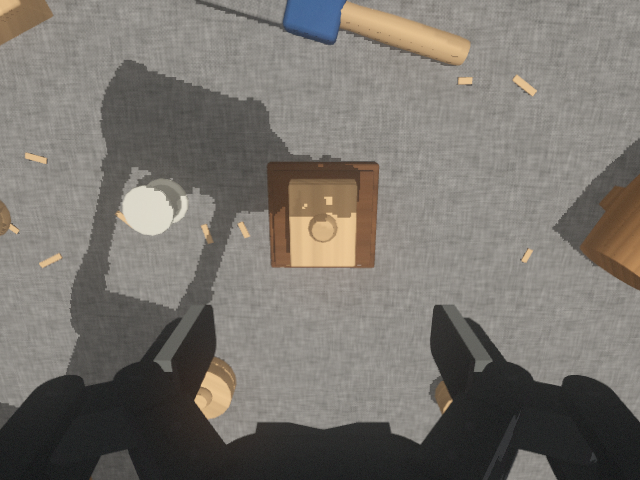

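View pics/s5c.png

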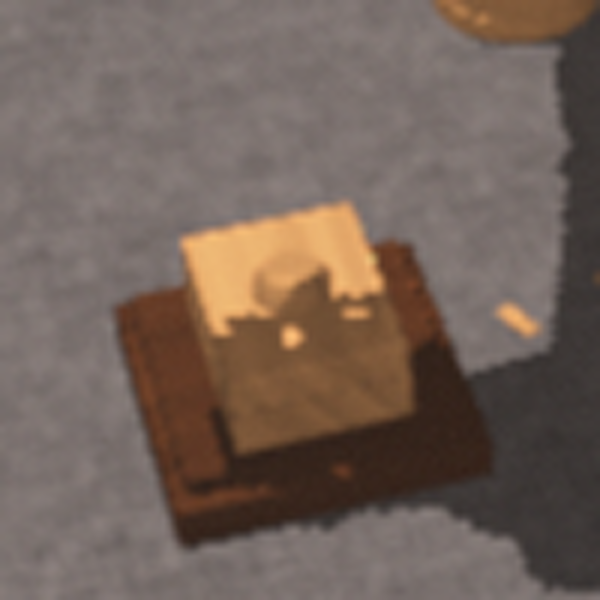

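The scene crop shows the block flat on the foot. Now I'll measure its spigot with the wrist camera.

View pics/w5c.png

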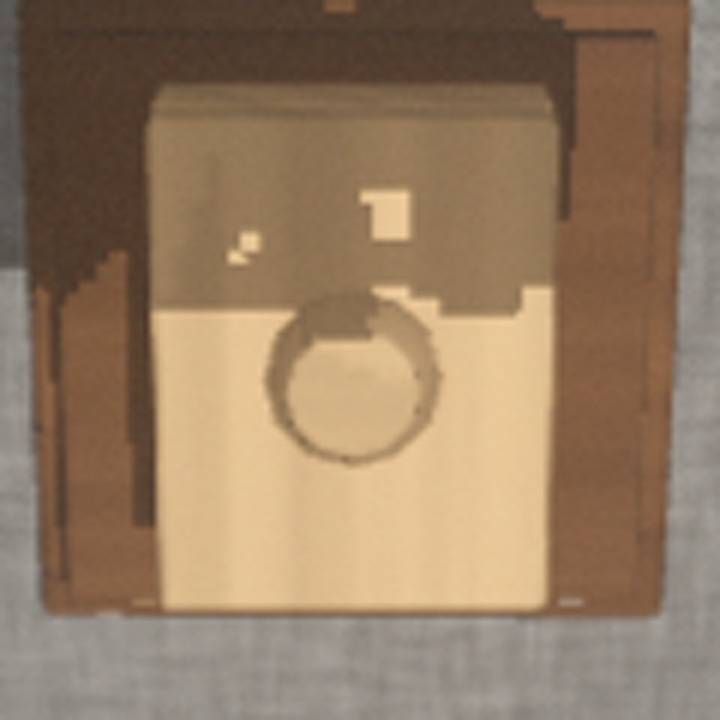

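Run:
```python
from h import *
c=manip.calibration('wrist')
B=onz(c,np.array([[150,118],[556,118],[548,608],[163,608]])/6+[264,165],.046)
print(B.mean(0).round(4),np.linalg.norm(np.roll(B,-1,0)-B,axis=1).round(4))
print(onz(c,np.array([[352,392]])/6+[264,165],.054).round(4), onz(c,np.array([[352.5,380]])/6+[264,165],.046).round(4))
plan(.477,-.0146,.34,0)
plan(.477,-.0146,.34,-90)
```

```text
[ 0.6494 -0.1306  0.046 ] [0.0483 0.063  0.0491 0.063 ]
[[ 0.6492 -0.1304  0.054 ]] [[ 0.6483 -0.1304  0.046 ]]
t 10.65 pos [ 0.6492 -0.1304  0.3422] az -89.92 tilt 0.16 w 0.0852 F [ 0.3 -0.   0.4] q [-0.3   0.44  1.4   0.    1.3   1.27]
turn about x -89.92 then dp tool mm [   2.2 -172.2 -115.8]
t 10.65 pos [ 0.6492 -0.1304  0.3422] az -89.92 tilt 0.16 w 0.0852 F [ 0.3 -0.   0.4] q [-0.3   0.44  1.4   0.    1.3   1.27]
turn about x 0.08 then dp tool mm [   2.2 -115.8  172.2]
```

arm_command:
  targets:
    - {"dp": [0,-0.0232,0.034],"turn": [0,0,0],"grip": 1}
    - {"dp": [0,-0.0232,0.034],"turn": [0,0,0],"grip": 1}
    - {"dp": [0,-0.0232,0.034],"turn": [0,0,0],"grip": 1}
    - {"dp": [0,-0.0232,0.034],"turn": [0,0,0],"grip": 1}
    - {"dp": [0,-0.0232,0.034],"turn": [0,0,0],"grip": 1}
    - {"dp": [0,0,0],"turn": [0,0,0],"grip": 1}
    - {"dp": [0,0,0],"turn": [0,0,0],"grip": 1}

```text
clock: 11.35
position: [0.4788, -0.0144, 0.3427]
ee_rot: [-0.001, -0.707, -0.001, 0.708]
contact_force: [0.1, 0.3, 0.2]
width: 0.0851
```

Run:
```python
from h import *
plan(.48,-.0146,.34,-90)
c,im=snap('wrist','w6.png'); crop(im,324,225,60,6,'w6c.png')
```

```text
t 11.35 pos [ 0.4788 -0.0144  0.3427] az -89.85 tilt 0.09 w 0.0851 F [0.1 0.3 0.2] q [-0.18  0.18  1.8  -0.    1.16  1.39]
turn about x 0.15 then dp tool mm [ 2.7  0.2 -1.2]
```

View pics/w6.png

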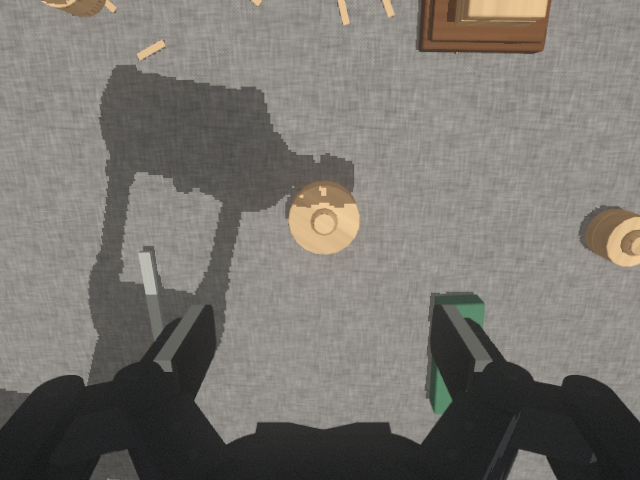

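View pics/w6c.png

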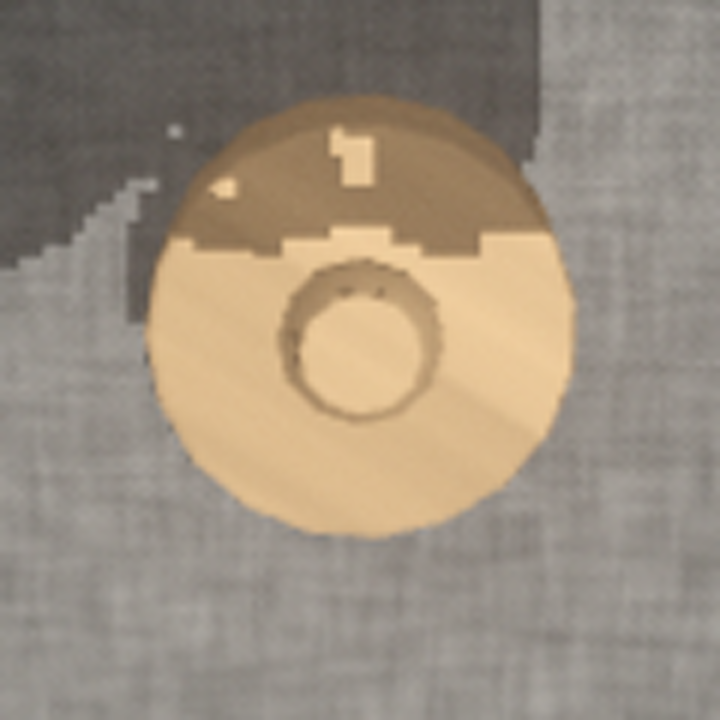

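Run:
```python
from h import *
c=manip.calibration('wrist'); o=[264,165]
a=onz(c,np.array([[362,355]])/6+o,.032)[0]; b=onz(c,np.array([[363.5,122],[363,537],[150,330],[577,330]])/6+o,.024)
print(a,b.mean(0),(b[:2].mean(0)), np.linalg.norm(b[1]-b[0]),np.linalg.norm(b[2]-b[3]))
x,y=(a+b.mean(0))[:2]/2
plan(x,y,.185,-90)
```

```text
[ 0.47851771 -0.01647241  0.032     ] [ 0.4792663  -0.01669066  0.024     ] [ 0.47888034 -0.01667356  0.024     ] 0.05734231050257841 0.056826528396059214
t 11.4 pos [ 0.4799 -0.0149  0.343 ] az -89.89 tilt 0.02 w 0.0854 F [ 0.   0.5 -0.1] q [-0.18  0.18  1.8  -0.    1.16  1.39]
turn about x 0.11 then dp tool mm [158.    1.7   1. ]
```

arm_command:
  targets:
    - {"dp": [0,0.0017,0.0008],"turn": [0,0,0],"grip": 1}
    - {"dp": [0.035,0,0],"turn": [0,0,0],"grip": 1}
    - {"dp": [0.035,0,0],"turn": [0,0,0],"grip": 1}
    - {"dp": [0.035,0,0],"turn": [0,0,0],"grip": 1}
    - {"dp": [0.03,0,0],"turn": [0,0,0],"grip": 1}
    - {"dp": [0.018,0,0],"turn": [0,0,0],"grip": 1}
    - {"dp": [0.008,0,0],"turn": [0,0,0],"grip": 1}
    - {"dp": [0,0,0],"turn": [0,0,0],"grip": 1}

```text
clock: 12.2
position: [0.4792, -0.0171, 0.1815]
ee_rot: [-0.0, -0.706, -0.0, 0.708]
contact_force: [0.5, -0.9, 0.0]
width: 0.0854
```

arm_command:
  targets:
    - {"dp": [0,0,0],"turn": [0,0,0],"grip": -1}
    - {"dp": [0,0,0],"turn": [0,0,0],"grip": -1}
    - {"dp": [0,0,0],"turn": [0,0,0],"grip": -1}
    - {"dp": [0,0,0],"turn": [0,0,0],"grip": -1}
    - {"dp": [0,0,0],"turn": [0,0,0],"grip": -1}
    - {"dp": [0,0,0],"turn": [0,0,0],"grip": -1}

```text
clock: 12.8
position: [0.4794, -0.0166, 0.1842]
ee_rot: [0.001, 0.708, 0.0, -0.706]
contact_force: [-0.9, -0.3, 5.9]
width: 0.0563
```

Run:
```python
from h import *
plan(.649,-.1304,.3,-90)
c,im=snap('wrist','w7.png')
```

```text
t 12.8 pos [ 0.4794 -0.0166  0.1842] az -89.91 tilt 0.19 w 0.0563 F [-0.9 -0.3  5.9] q [-0.18  0.37  2.01  0.    0.75  1.39]
turn about x 0.09 then dp tool mm [-115.8  113.8 -169.6]
```

View pics/w7.png

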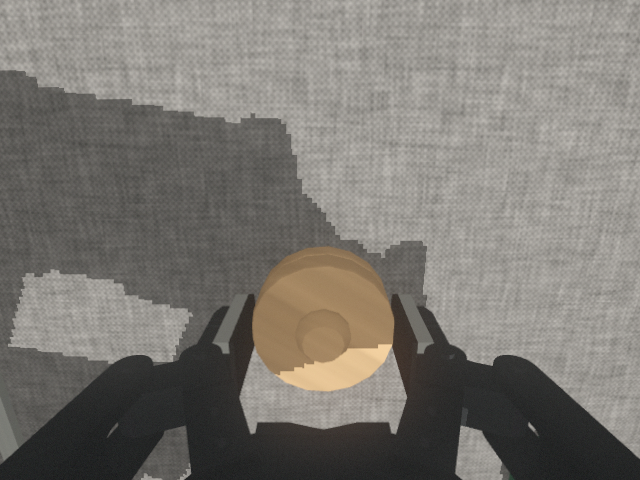

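The disc is gripped centrally. Lift and carry it over the stack.

arm_command:
  targets:
    - {"dp": [-0.02,0,0],"turn": [0,0,0],"grip": -1}
    - {"dp": [-0.035,0,0],"turn": [0,0,0],"grip": -1}
    - {"dp": [-0.035,0,0],"turn": [0,0,0],"grip": -1}
    - {"dp": [-0.03,0,0],"turn": [0,0,0],"grip": -1}
    - {"dp": [0,0.0228,-0.0339],"turn": [0,0,0],"grip": -1}
    - {"dp": [0,0.0228,-0.0339],"turn": [0,0,0],"grip": -1}
    - {"dp": [0,0.0228,-0.0339],"turn": [0,0,0],"grip": -1}
    - {"dp": [0,0.0228,-0.0339],"turn": [0,0,0],"grip": -1}

```text
clock: 13.65
position: [0.6154, -0.1083, 0.3034]
ee_rot: [0.001, 0.708, 0.001, -0.707]
contact_force: [-0.0, 0.4, -0.8]
width: 0.0558
```

arm_command:
  targets:
    - {"dp": [0,0.0228,-0.0339],"turn": [0,0,0],"grip": -1}
    - {"dp": [0,0,0],"turn": [0,0,0],"grip": -1}
    - {"dp": [0,0,0],"turn": [0,0,0],"grip": -1}
    - {"dp": [0,0,0],"turn": [0,0,0],"grip": -1}

```text
clock: 14.05
position: [0.6475, -0.1297, 0.3025]
ee_rot: [-0.0, -0.707, -0.001, 0.708]
contact_force: [-0.3, -0.1, -0.5]
width: 0.0559
```

Run:
```python
from h import *
plan(.649,-.1304,.233,-90)
c,im=snap('wrist','w8.png'); crop(im,324,312,90,4,'w8c.png')
plan(.649,-.1304,.233,-90)
```

```text
t 14.05 pos [ 0.6475 -0.1297  0.3025] az -89.9 tilt 0.1 w 0.0559 F [-0.3 -0.1 -0.5] q [-0.3   0.47  1.46  0.    1.21  1.27]
turn about x 0.1 then dp tool mm [69.5  0.7 -1.5]
t 14.1 pos [ 0.6474 -0.1295  0.3028] az -89.89 tilt 0.07 w 0.056 F [-0.1  0.6 -0.4] q [-0.3   0.47  1.46  0.    1.21  1.27]
turn about x 0.11 then dp tool mm [69.8  0.9 -1.6]
```

View pics/w8c.png

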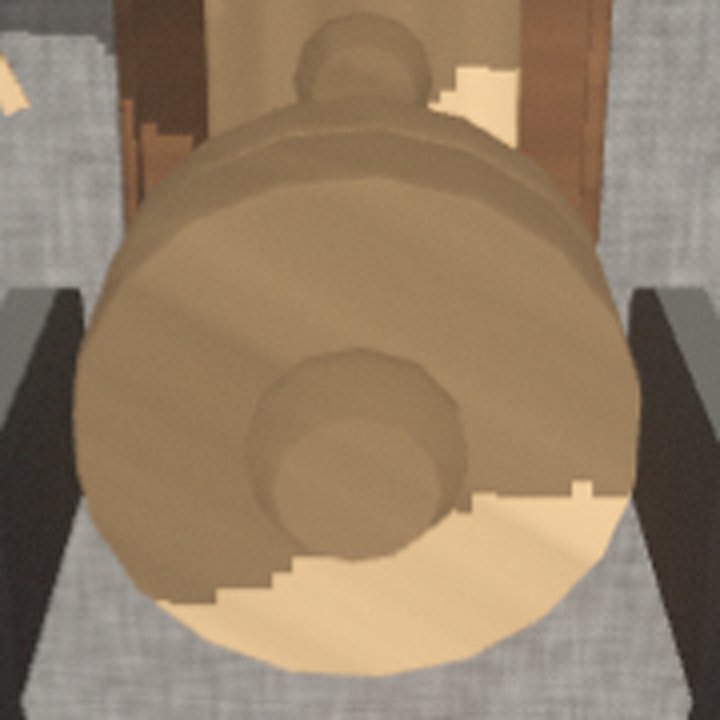

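Run:
```python
from h import *
c=manip.calibration('wrist'); s=manip.get_state(); o=[234,222]
for h in(.148,.151,.154):
    a=onz(c,np.array([[355,490]])/4+o,h)[0]
    b=onz(c,np.array([[357,427],[75,427],[640,427]])/4+o,h-.008)
    print(h,a,a-s['position'],b[0],np.linalg.norm(b[1]-b[2]))
print(onz(c,np.array([[363,78]])/4+o,.054))
```

```text
0.148 [ 0.64312965 -0.12961661  0.148     ] [-4.23639039e-03 -1.48112377e-04 -1.54772258e-01] [ 0.64509981 -0.12981446  0.14      ] 0.05713112586856069
0.151 [ 0.64517284 -0.12961502  0.151     ] [-2.19319422e-03 -1.46520731e-04 -1.51772258e-01] [ 0.64697475 -0.12980848  0.143     ] 0.05583536506150034
0.154 [ 0.64721604 -0.12961343  0.154     ] [-1.49998062e-04 -1.44929085e-04 -1.48772258e-01] [ 0.64884968 -0.1298025   0.146     ] 0.054539604254439975
[[ 0.65286555 -0.13081305  0.054     ]]
```

arm_command:
  targets:
    - {"dp": [0,0.0008,-0.0025],"turn": [0,0,0],"grip": -1}
    - {"dp": [0.025,0,0],"turn": [0,0,0],"grip": -1}
    - {"dp": [0.02,0,0],"turn": [0,0,0],"grip": -1}
    - {"dp": [0.01,0,0],"turn": [0,0,0],"grip": -1}
    - {"dp": [0.006,0,0],"turn": [0,0,0],"grip": -1}
    - {"dp": [0.005,0,0],"turn": [0,0,0],"grip": -1}
    - {"dp": [0,0,0],"turn": [0,0,0],"grip": -1}
    - {"dp": [0,0,0],"turn": [0,0,0],"grip": -1}

```text
clock: 14.9
position: [0.6512, -0.1311, 0.2374]
ee_rot: [0.001, 0.708, 0.0, -0.707]
contact_force: [-0.2, 0.1, -0.3]
width: 0.0562
```

arm_command:
  targets:
    - {"dp": [0.002,0,0],"turn": [0,0,0],"grip": -1}
    - {"dp": [0.002,0,0],"turn": [0,0,0],"grip": -1}
    - {"dp": [0,0,0],"turn": [0,0,0],"grip": -1}

```text
clock: 15.2
position: [0.6508, -0.1311, 0.2326]
ee_rot: [-0.0, -0.707, -0.001, 0.707]
contact_force: [-0.5, 0.2, -1.1]
width: 0.0558
```

No contact yet, and already below the spigot-tip height (0.238), so the bore has engaged.

arm_command:
  targets:
    - {"dp": [0.001,0,0],"turn": [0,0,0],"grip": -1}
    - {"dp": [0.001,0,0],"turn": [0,0,0],"grip": -1}
    - {"dp": [0,0,0],"turn": [0,0,0],"grip": -1}

```text
clock: 15.5
position: [0.6509, -0.131, 0.2305]
ee_rot: [-0.001, -0.707, -0.001, 0.707]
contact_force: [0.2, 0.1, -0.6]
width: 0.0557
```

arm_command:
  targets:
    - {"dp": [0.001,0,0],"turn": [0,0,0],"grip": -1}
    - {"dp": [0.001,0,0],"turn": [0,0,0],"grip": -1}
    - {"dp": [0,0,0],"turn": [0,0,0],"grip": -1}

```text
clock: 15.8
position: [0.6508, -0.131, 0.2302]
ee_rot: [0.001, 0.707, 0.0, -0.707]
contact_force: [-2.1, 0.8, 7.7]
width: 0.056
```

The disc seated at TCP z 0.230, as predicted, with 7.7 N. Release, rise and look.

arm_command:
  targets:
    - {"dp": [0,0,0],"turn": [0,0,0],"grip": 0.4}
    - {"dp": [0,0,0],"turn": [0,0,0],"grip": 0.7}
    - {"dp": [0,0,0],"turn": [0,0,0],"grip": 1}
    - {"dp": [0,0,0],"turn": [0,0,0],"grip": 1}
    - {"dp": [-0.02,0,0],"turn": [0,0,0],"grip": 1}
    - {"dp": [-0.035,0,0],"turn": [0,0,0],"grip": 1}
    - {"dp": [-0.035,0,0],"turn": [0,0,0],"grip": 1}
    - {"dp": [-0.035,0,0],"turn": [0,0,0],"grip": 1}

```text
clock: 16.6
position: [0.6508, -0.131, 0.3546]
ee_rot: [-0.0, -0.707, -0.001, 0.707]
contact_force: [0.9, -0.5, 0.5]
width: 0.0852
```

arm_command:
  targets:
    - {"dp": [0,0,0],"turn": [0,0,0],"grip": 1}
    - {"dp": [0,0,0],"turn": [0,0,0],"grip": 1}

```text
clock: 16.8
position: [0.6509, -0.1311, 0.3545]
ee_rot: [0.001, 0.708, 0.0, -0.706]
contact_force: [0.5, 0.3, -0.1]
width: 0.0856
```

Run:
```python
from h import *
c,im=snap('wrist','w9.png'); a=im[160:300,254:394]
c2,im2=snap('scene','s9.png'); b=im2[245:345,218:318]
cv2.imwrite('pics/c9.png',np.hstack([cv2.resize(a,(490,490),interpolation=2),cv2.resize(b,(300,490)[:1]+(490,) if 0 else (300,300),interpolation=2)]) if 0 else cv2.resize(a,(560,560),interpolation=2))
crop(im2,268,290,50,5,'s9c.png')
plan(.464,-.267,.345,-90)
```

```text
t 16.9 pos [ 0.6504 -0.1309  0.3522] az -89.92 tilt 0.15 w 0.0856 F [-0.7  0.1 -0.2] q [-0.3   0.44  1.38  0.    1.32  1.27]
turn about x 0.08 then dp tool mm [  7.2 136.1 186.4]
```

View pics/c9.png

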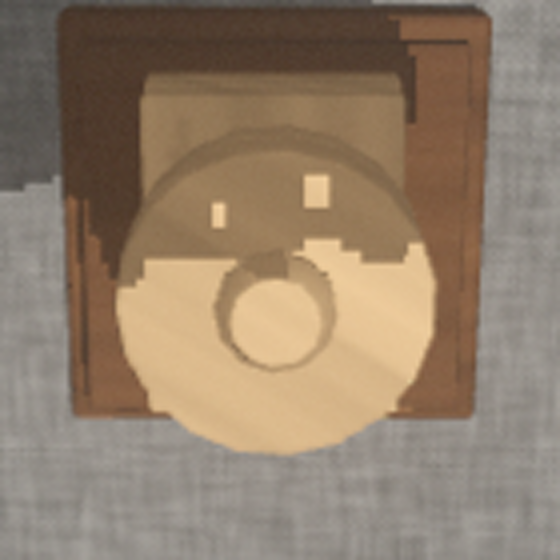

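View pics/s9c.png

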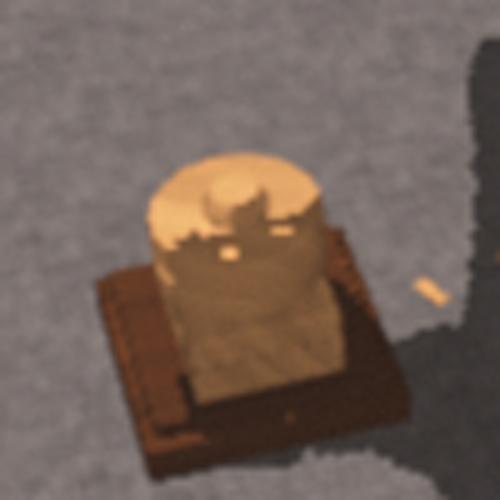

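The disc lies flat on the block. I'll measure its spigot, then move over the collar.

Run:
```python
from h import *
c=manip.calibration('wrist'); o=[254,160]
print(onz(c,np.array([[276,323]])/4+o,.078),onz(c,np.array([[276.5,151],[276.5,453],[116,302],[437,302]])/4+o,.07))
```

```text
[[ 0.64733489 -0.13110884  0.078     ]] [[ 0.67566023 -0.13117115  0.07      ]
 [ 0.61951591 -0.13122428  0.07      ]
 [ 0.64848791 -0.10286472  0.07      ]
 [ 0.64853406 -0.15952542  0.07      ]]
```

arm_command:
  targets:
    - {"dp": [0,0.0272,0.0372],"turn": [0,0,0],"grip": 1}
    - {"dp": [0,0.0272,0.0372],"turn": [0,0,0],"grip": 1}
    - {"dp": [0,0.0272,0.0372],"turn": [0,0,0],"grip": 1}
    - {"dp": [0.007,0.0272,0.0372],"turn": [0,0,0],"grip": 1}
    - {"dp": [0,0.0272,0.0372],"turn": [0,0,0],"grip": 1}
    - {"dp": [0,0,0],"turn": [0,0,0],"grip": 1}
    - {"dp": [0,0,0],"turn": [0,0,0],"grip": 1}
    - {"dp": [0,0,0],"turn": [0,0,0],"grip": 1}

```text
clock: 17.7
position: [0.4657, -0.267, 0.3459]
ee_rot: [-0.0, -0.707, -0.001, 0.707]
contact_force: [-0.5, -0.1, 0.5]
width: 0.0856
```

Run:
```python
from h import *
plan(.464,-.267,.345,-90)
c,im=snap('wrist','w10.png'); crop(im,324,225,60,6,'w10c.png')
plan(.464,-.267,.345,-90)
```

```text
t 17.7 pos [ 0.4657 -0.267   0.3459] az -89.9 tilt 0.08 w 0.0856 F [-0.5 -0.1  0.5] q [-0.65  0.26  1.68  0.    1.2   0.92]
turn about x 0.1 then dp tool mm [0.9 0.  1.7]
t 17.75 pos [ 0.4659 -0.2668  0.3461] az -89.85 tilt 0.06 w 0.0856 F [-0.4  0.1 -0.3] q [-0.65  0.26  1.68  0.    1.2   0.92]
turn about x 0.15 then dp tool mm [1.1 0.2 1.9]
```

View pics/w10c.png

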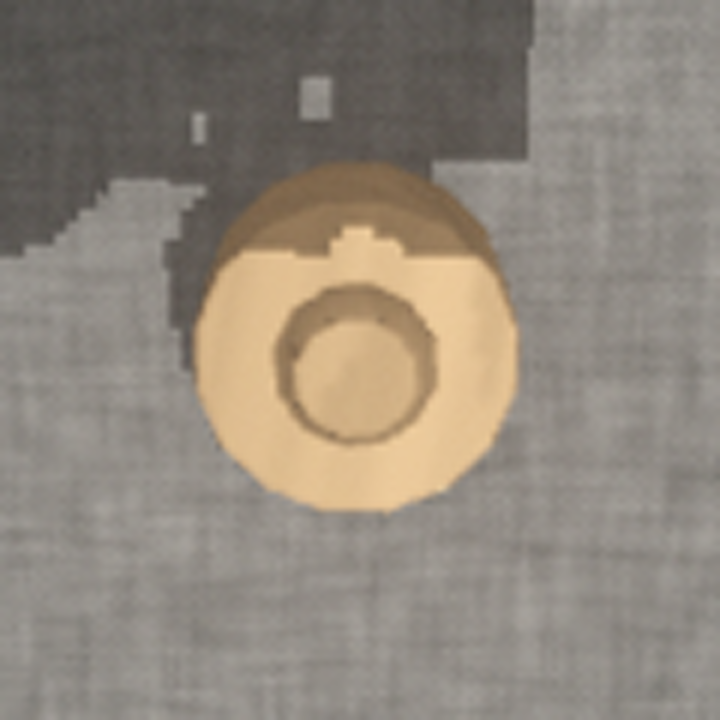

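View pics/w10.png

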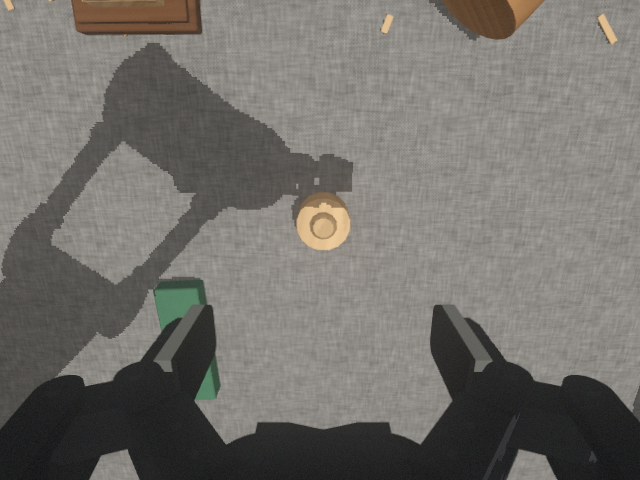

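Run:
```python
from h import *
c=manip.calibration('wrist'); o=[264,165]
a=onz(c,np.array([[357,380]])/6+o,.036)[0]; b=onz(c,np.array([[357,202],[357,513],[196,355],[518,355]])/6+o,.028)
print(a,b.round(4))
x=(a[0]+b[:2,0].mean())/2; y=(a[1]+b[2:,1].mean())/2
print(x,y); plan(x,y,.184,-90)
```

```text
[ 0.4615188  -0.26732706  0.036     ] [[ 0.4833 -0.2673  0.028 ]
 [ 0.4402 -0.2674  0.028 ]
 [ 0.4625 -0.2459  0.028 ]
 [ 0.4626 -0.2888  0.028 ]]
0.4616321419400867 -0.26733036625247275
t 17.75 pos [ 0.4659 -0.2668  0.3461] az -89.85 tilt 0.06 w 0.0856 F [-0.4  0.1 -0.3] q [-0.65  0.26  1.68  0.    1.2   0.92]
turn about x 0.15 then dp tool mm [162.1   0.6   4.3]
```

arm_command:
  targets:
    - {"dp": [0,0.0005,0.0042],"turn": [0,0,0],"grip": 1}
    - {"dp": [0.035,0,0],"turn": [0,0,0],"grip": 1}
    - {"dp": [0.035,0,0],"turn": [0,0,0],"grip": 1}
    - {"dp": [0.035,0,0],"turn": [0,0,0],"grip": 1}
    - {"dp": [0.03,0,0],"turn": [0,0,0],"grip": 1}
    - {"dp": [0.018,0,0],"turn": [0,0,0],"grip": 0.6}
    - {"dp": [0.008,0,0],"turn": [0,0,0],"grip": 0.6}
    - {"dp": [0,0,0],"turn": [0,0,0],"grip": 0.6}

```text
clock: 18.55
position: [0.4611, -0.2672, 0.1847]
ee_rot: [-0.0, -0.706, -0.001, 0.708]
contact_force: [0.4, -0.4, -0.1]
width: 0.0684
```

arm_command:
  targets:
    - {"dp": [0,0,0],"turn": [0,0,0],"grip": -1}
    - {"dp": [0,0,0],"turn": [0,0,0],"grip": -1}
    - {"dp": [0,0,0],"turn": [0,0,0],"grip": -1}
    - {"dp": [0,0,0],"turn": [0,0,0],"grip": -1}
    - {"dp": [0,0,0],"turn": [0,0,0],"grip": -1}
    - {"dp": [0,0,0],"turn": [0,0,0],"grip": -1}
    - {"dp": [0,0,0],"turn": [0,0,0],"grip": -1}

```text
clock: 19.25
position: [0.4615, -0.2681, 0.1871]
ee_rot: [0.001, 0.708, -0.0, -0.706]
contact_force: [0.6, 2.1, 5.8]
width: 0.0422
```

Run:
```python
from h import *
plan(.649,-.131,.33,-90)
c,im=snap('wrist','w11.png')
```

```text
t 19.25 pos [ 0.4615 -0.2681  0.1871] az -89.92 tilt 0.18 w 0.0422 F [0.6 2.1 5.8] q [-0.66  0.43  1.89  0.    0.82  0.91]
turn about x 0.08 then dp tool mm [-142.9 -137.1 -187.5]
```

View pics/w11.png

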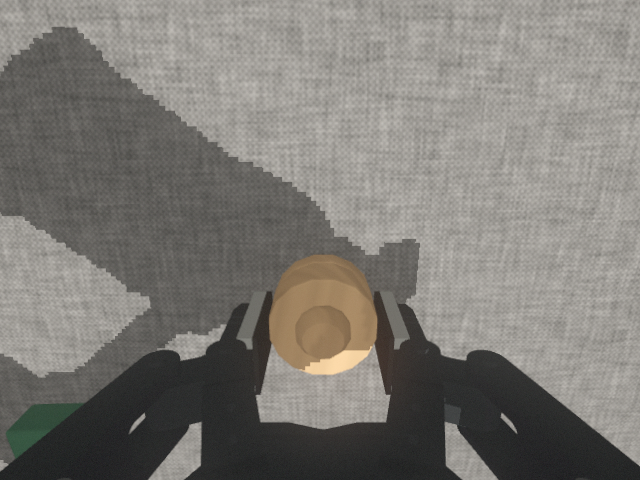

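The collar is gripped at 42 mm width. Lift and carry it over the stack.

arm_command:
  targets:
    - {"dp": [-0.02,0,0],"turn": [0,0,0],"grip": -1}
    - {"dp": [-0.035,0,0],"turn": [0,0,0],"grip": -1}
    - {"dp": [-0.035,0,0],"turn": [0,0,0],"grip": -1}
    - {"dp": [-0.035,0,0],"turn": [0,0,0],"grip": -1}
    - {"dp": [-0.02,0,0],"turn": [0,0,0],"grip": -1}
    - {"dp": [0,-0.0273,-0.0374],"turn": [0,0,0],"grip": -1}
    - {"dp": [0,-0.0273,-0.0374],"turn": [0,0,0],"grip": -1}
    - {"dp": [0,-0.0273,-0.0374],"turn": [0,0,0],"grip": -1}

```text
clock: 20.1
position: [0.5737, -0.1851, 0.3316]
ee_rot: [0.0, 0.708, -0.0, -0.707]
contact_force: [0.4, -0.5, -0.5]
width: 0.0422
```

arm_command:
  targets:
    - {"dp": [0,-0.0273,-0.0374],"turn": [0,0,0],"grip": -1}
    - {"dp": [0,-0.0273,-0.0374],"turn": [0,0,0],"grip": -1}
    - {"dp": [0,0,0],"turn": [0,0,0],"grip": -1}
    - {"dp": [0,0,0],"turn": [0,0,0],"grip": -1}
    - {"dp": [0,0,0],"turn": [0,0,0],"grip": -1}

```text
clock: 20.6
position: [0.6468, -0.1315, 0.3305]
ee_rot: [-0.001, -0.707, -0.0, 0.708]
contact_force: [-0.2, 0.4, -0.3]
width: 0.0425
```

Run:
```python
from h import *
plan(.6488,-.1311,.27,-90)
c,im=snap('wrist','w12.png')
plan(.6488,-.1311,.27,-90)
```

```text
t 20.6 pos [ 0.6468 -0.1315  0.3305] az -89.93 tilt 0.08 w 0.0425 F [-0.2  0.4 -0.3] q [-0.31  0.45  1.42 -0.    1.27  1.26]
turn about x 0.07 then dp tool mm [60.5 -0.4 -2. ]
t 20.65 pos [ 0.6467 -0.1318  0.3307] az -89.97 tilt 0.06 w 0.0422 F [-0.3 -0.4 -1.2] q [-0.31  0.45  1.43 -0.    1.27  1.26]
turn about x 0.03 then dp tool mm [60.7 -0.7 -2.1]
```

View pics/w12.png

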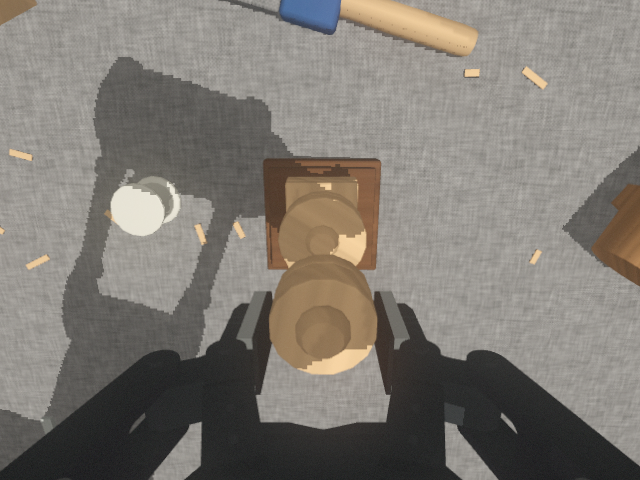

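arm_command:
  targets:
    - {"dp": [0,-0.0005,-0.0019],"turn": [0,0,0],"grip": -1}
    - {"dp": [0.025,0,0],"turn": [0,0,0],"grip": -1}
    - {"dp": [0.02,0,0],"turn": [0,0,0],"grip": -1}
    - {"dp": [0.012,0,0],"turn": [0,0,0],"grip": -1}
    - {"dp": [0.006,0,0],"turn": [0,0,0],"grip": -1}
    - {"dp": [0.004,0,0],"turn": [0,0,0],"grip": -1}
    - {"dp": [0,0,0],"turn": [0,0,0],"grip": -1}
    - {"dp": [0,0,0],"turn": [0,0,0],"grip": -1}

```text
clock: 21.45
position: [0.6499, -0.1307, 0.2645]
ee_rot: [0.001, 0.708, 0.0, -0.707]
contact_force: [0.6, -0.3, -0.4]
width: 0.0423
```

arm_command:
  targets:
    - {"dp": [0.002,0,0],"turn": [0,0,0],"grip": -1}
    - {"dp": [0.002,0,0],"turn": [0,0,0],"grip": -1}
    - {"dp": [0.001,0,0],"turn": [0,0,0],"grip": -1}
    - {"dp": [0,0,0],"turn": [0,0,0],"grip": -1}

```text
clock: 21.85
position: [0.6496, -0.1305, 0.2585]
ee_rot: [-0.0, -0.707, -0.001, 0.707]
contact_force: [0.6, -0.2, -0.6]
width: 0.0421
```

arm_command:
  targets:
    - {"dp": [0.001,0,0],"turn": [0,0,0],"grip": -1}
    - {"dp": [0.001,0,0],"turn": [0,0,0],"grip": -1}
    - {"dp": [0,0,0],"turn": [0,0,0],"grip": -1}

```text
clock: 22.15
position: [0.6496, -0.1305, 0.2572]
ee_rot: [0.001, 0.707, 0.001, -0.707]
contact_force: [-1.0, 0.2, 2.0]
width: 0.0425
```

arm_command:
  targets:
    - {"dp": [0.001,0,0],"turn": [0,0,0],"grip": -1}
    - {"dp": [0,0,0],"turn": [0,0,0],"grip": -1}

```text
clock: 22.35
position: [0.6496, -0.1305, 0.2572]
ee_rot: [0.001, 0.707, 0.0, -0.707]
contact_force: [-2.8, 0.3, 6.8]
width: 0.0418
```

The collar seated at 0.257, as predicted. Release, rise and look.

arm_command:
  targets:
    - {"dp": [0,0,0],"turn": [0,0,0],"grip": 0.2}
    - {"dp": [0,0,0],"turn": [0,0,0],"grip": 0.6}
    - {"dp": [0,0,0],"turn": [0,0,0],"grip": 1}
    - {"dp": [0,0,0],"turn": [0,0,0],"grip": 1}
    - {"dp": [-0.02,0,0],"turn": [0,0,0],"grip": 1}
    - {"dp": [-0.035,0,0],"turn": [0,0,0],"grip": 1}
    - {"dp": [-0.035,0,0],"turn": [0,0,0],"grip": 1}
    - {"dp": [-0.01,0,0],"turn": [0,0,0],"grip": 1}

```text
clock: 23.15
position: [0.6506, -0.1308, 0.3599]
ee_rot: [0.001, 0.71, -0.0, -0.705]
contact_force: [0.3, -0.3, -0.0]
width: 0.0853
```

arm_command:
  targets:
    - {"dp": [0,0,0],"turn": [0,0,0],"grip": 1}
    - {"dp": [0,0,0],"turn": [0,0,0],"grip": 1}

```text
clock: 23.35
position: [0.6492, -0.1305, 0.3543]
ee_rot: [-0.0, -0.706, -0.001, 0.708]
contact_force: [0.5, -0.5, -0.3]
width: 0.0853
```

Run:
```python
from h import *
plan(.6515,.165,.365,-90)
c,im=snap('wrist','w13.png'); crop(im,324,235,70,5,'w13c.png')
c2,im2=snap('scene','s13.png'); crop(im2,268,285,55,5,'s13c.png')
```

```text
t 23.35 pos [ 0.6492 -0.1305  0.3543] az -89.92 tilt 0.13 w 0.0853 F [ 0.5 -0.5 -0.3] q [-0.3   0.44  1.38  0.    1.32  1.27]
turn about x 0.08 then dp tool mm [ -10.7 -295.5   -2.3]
```

View pics/w13c.png

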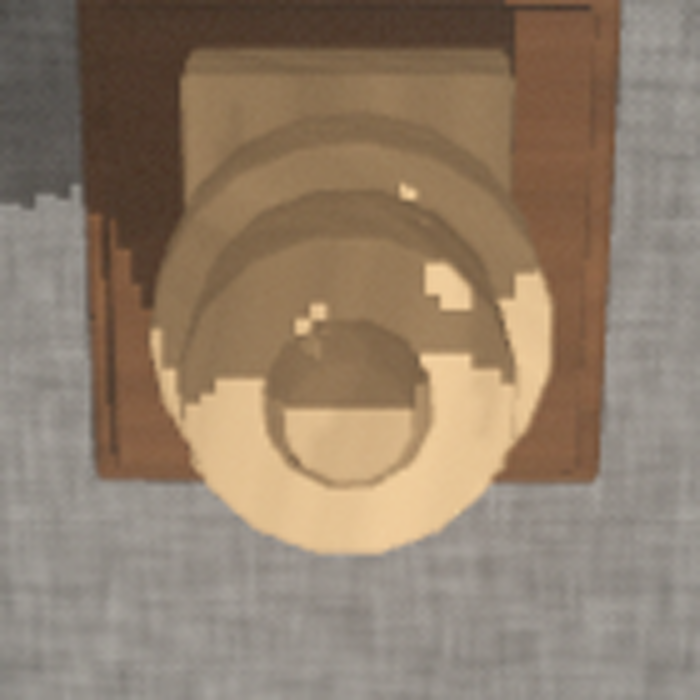

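View pics/s13c.png

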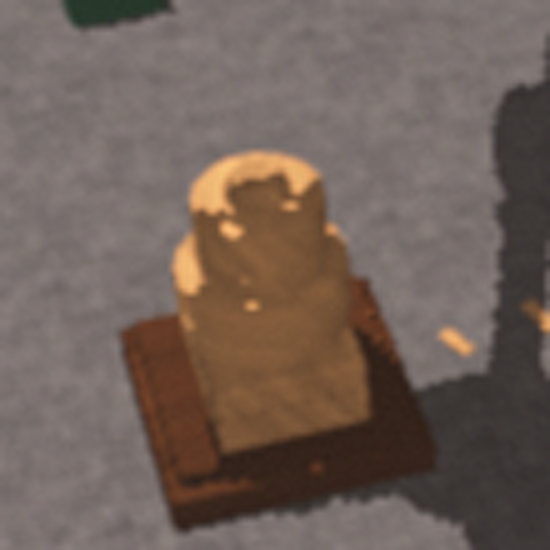

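Run:
```python
from h import *
c=manip.calibration('wrist'); o=[254,165]
print(onz(c,np.array([[348,422]])/5+o,.106),onz(c,np.array([[350,236],[350,553],[183,395],[517,395]])/5+o,.098).round(4))
```

```text
[[ 0.64921826 -0.13086761  0.106     ]] [[ 0.6708 -0.1311  0.098 ]
 [ 0.628  -0.1312  0.098 ]
 [ 0.6499 -0.1099  0.098 ]
 [ 0.6499 -0.1524  0.098 ]]
```

arm_command:
  targets:
    - {"dp": [-0.01,-0.0422,0],"turn": [0,0,0],"grip": 1}
    - {"dp": [0,-0.0422,0],"turn": [0,0,0],"grip": 1}
    - {"dp": [0,-0.0422,0],"turn": [0,0,0],"grip": 1}
    - {"dp": [0,-0.0422,0],"turn": [0,0,0],"grip": 1}
    - {"dp": [0,-0.0422,0],"turn": [0,0,0],"grip": 1}
    - {"dp": [0,-0.0422,0],"turn": [0,0,0],"grip": 1}
    - {"dp": [0,-0.0422,-0.002],"turn": [0,0,0],"grip": 1}
    - {"dp": [0,0,0],"turn": [0,0,0],"grip": 1}

```text
clock: 24.25
position: [0.6505, 0.17, 0.3636]
ee_rot: [-0.001, -0.706, -0.003, 0.708]
contact_force: [0.1, -0.2, -0.3]
width: 0.0855
```

arm_command:
  targets:
    - {"dp": [0,0,0],"turn": [0,0,0],"grip": 1}
    - {"dp": [0,0,0],"turn": [0,0,0],"grip": 1}

```text
clock: 24.45
position: [0.6511, 0.164, 0.3645]
ee_rot: [-0.001, -0.706, 0.0, 0.708]
contact_force: [0.1, -0.1, -0.6]
width: 0.0853
```

Run:
```python
from h import *
plan(.6515,.165,.365,-90)
c,im=snap('wrist','w14.png'); crop(im,324,225,60,6,'w14c.png')
plan(.6515,.165,.365,-90)
```

```text
t 24.45 pos [0.6511 0.164  0.3645] az -89.94 tilt 0.13 w 0.0853 F [ 0.1 -0.1 -0.6] q [ 0.14  0.44  1.35 -0.    1.36  1.71]
turn about x 0.06 then dp tool mm [-0.5 -1.  -0.4]
t 24.5 pos [0.6512 0.1636 0.3649] az -89.99 tilt 0.1 w 0.0856 F [-0.6 -0.3 -0.1] q [ 0.14  0.44  1.34 -0.    1.36  1.71]
turn about x 0.01 then dp tool mm [-0.1 -1.4 -0.3]
```

View pics/w14.png

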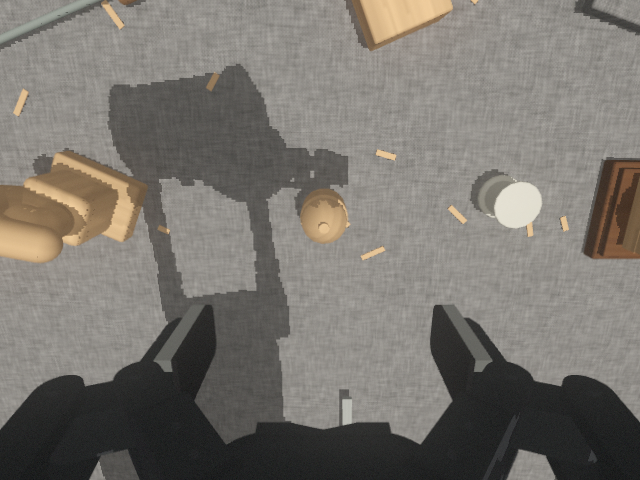

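View pics/w14c.png

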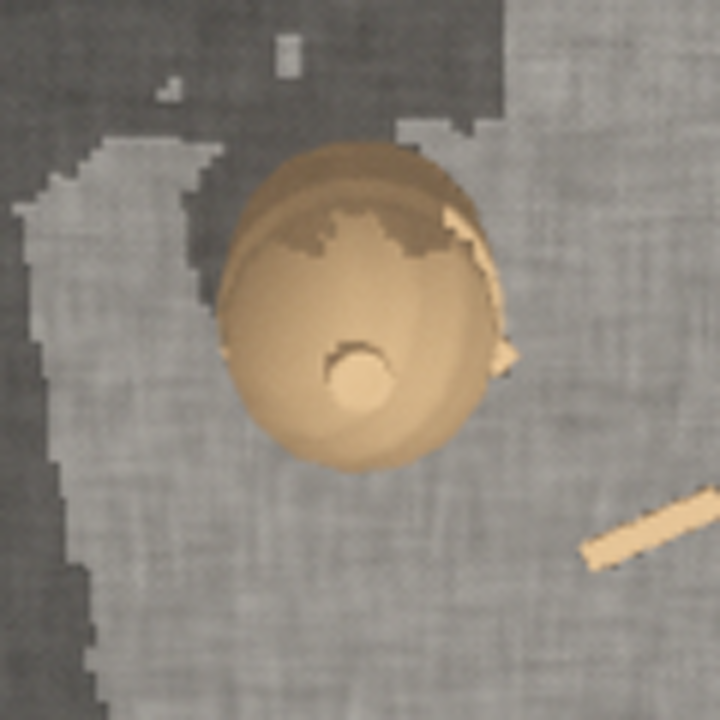

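The finial is at (324,216), with its acorn tip at crop (359,380). A loose wood chip lies beside it. Locate it.

Run:
```python
from h import *
c=manip.calibration('wrist'); o=[264,165]
a=onz(c,np.array([[359,380]])/6+o,.060)[0]; 
e=onz(c,np.array([[355,140]])/6+o,0.0)[0]; b=onz(c,np.array([[219,310],[504,310]])/6+o,.03); g=onz(c,np.array([[360,180]])/6+o,.03)
print("tip",a,"base far edge -> x",e[0]-.02,"rim far->x",g[0,0]-.02,"cyl y",b[:,1].mean(),np.linalg.norm(b[0]-b[1]))
plan(a[0],a[1],.187,-90)
```

```text
tip [0.6479476  0.16225911 0.06      ] base far edge -> x 0.647334252831546 rim far->x 0.6475389439690831 cyl y 0.1617903017601401 0.039895488071395965
t 24.5 pos [0.6512 0.1636 0.3649] az -89.99 tilt 0.1 w 0.0856 F [-0.6 -0.3 -0.1] q [ 0.14  0.44  1.34 -0.    1.36  1.71]
turn about x 0.01 then dp tool mm [177.9   1.3   3.2]
```

arm_command:
  targets:
    - {"dp": [0,0.0015,0.0034],"turn": [0,0,0],"grip": 1}
    - {"dp": [0.035,0,0],"turn": [0,0,0],"grip": 1}
    - {"dp": [0.035,0,0],"turn": [0,0,0],"grip": 1}
    - {"dp": [0.035,0,0],"turn": [0,0,0],"grip": 1}
    - {"dp": [0.035,0,0],"turn": [0,0,0],"grip": 1}
    - {"dp": [0.025,0,0],"turn": [0,0,0],"grip": 0.8}
    - {"dp": [0.012,0,0],"turn": [0,0,0],"grip": 0.6}
    - {"dp": [0,0,0],"turn": [0,0,0],"grip": 0.6}

```text
clock: 25.3
position: [0.6472, 0.1623, 0.1871]
ee_rot: [-0.0, -0.706, 0.0, 0.708]
contact_force: [-0.6, 0.1, 0.8]
width: 0.0685
```

arm_command:
  targets:
    - {"dp": [0,0,0],"turn": [0,0,0],"grip": -1}
    - {"dp": [0,0,0],"turn": [0,0,0],"grip": -1}
    - {"dp": [0,0,0],"turn": [0,0,0],"grip": -1}
    - {"dp": [0,0,0],"turn": [0,0,0],"grip": -1}
    - {"dp": [0,0,0],"turn": [0,0,0],"grip": -1}
    - {"dp": [0,0,0],"turn": [0,0,0],"grip": -1}
    - {"dp": [0,0,0],"turn": [0,0,0],"grip": -1}

```text
clock: 26.0
position: [0.6487, 0.1634, 0.1909]
ee_rot: [0.0, 0.709, 0.001, -0.706]
contact_force: [-1.3, -1.0, 6.6]
width: 0.0381
```

Run:
```python
from h import *
plan(.6495,-.131,.37,-90)
c,im=snap('wrist','w15.png')
```

```text
t 26.0 pos [0.6487 0.1634 0.1909] az -89.9 tilt 0.25 w 0.0381 F [-1.3 -1.   6.6] q [ 0.14  0.58  1.57 -0.    0.99  1.71]
turn about x 0.1 then dp tool mm [-179.1  294.4   -0.8]
```

View pics/w15.png

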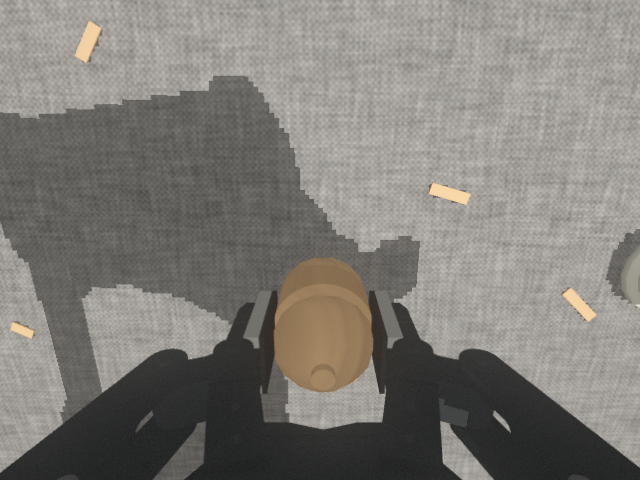

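The finial is gripped upright. Lift and carry it to the stack.

arm_command:
  targets:
    - {"dp": [-0.02,0,0],"turn": [0,0,0],"grip": -1}
    - {"dp": [-0.04,0,0],"turn": [0,0,0],"grip": -1}
    - {"dp": [-0.04,0,0],"turn": [0,0,0],"grip": -1}
    - {"dp": [-0.04,0,0],"turn": [0,0,0],"grip": -1}
    - {"dp": [-0.04,0,0],"turn": [0,0,0],"grip": -1}
    - {"dp": [0,0.03,0],"turn": [0,0,0],"grip": -1}
    - {"dp": [0,0.042,0],"turn": [0,0,0],"grip": -1}
    - {"dp": [0,0.042,0],"turn": [0,0,0],"grip": -1}

```text
clock: 26.85
position: [0.6475, 0.0489, 0.3696]
ee_rot: [0.001, 0.708, 0.001, -0.707]
contact_force: [0.9, 0.3, -1.1]
width: 0.0381
```

arm_command:
  targets:
    - {"dp": [0,0.042,0],"turn": [0,0,0],"grip": -1}
    - {"dp": [0,0.042,0],"turn": [0,0,0],"grip": -1}
    - {"dp": [0,0.042,0],"turn": [0,0,0],"grip": -1}
    - {"dp": [0,0.035,0],"turn": [0,0,0],"grip": -1}
    - {"dp": [0,0.0185,0],"turn": [0,0,0],"grip": -1}
    - {"dp": [0,0,0],"turn": [0,0,0],"grip": -1}
    - {"dp": [0,0,0],"turn": [0,0,0],"grip": -1}
    - {"dp": [0,0,0],"turn": [0,0,0],"grip": -1}

```text
clock: 27.65
position: [0.6482, -0.1284, 0.3687]
ee_rot: [-0.001, -0.707, -0.002, 0.707]
contact_force: [0.6, -0.7, -1.9]
width: 0.0379
```

Run:
```python
from h import *
plan(.6502,-.1310,.3,-90)
c,im=snap('wrist','w16.png')
plan(.6502,-.1310,.3,-90)
```

```text
t 27.65 pos [ 0.6482 -0.1284  0.3687] az -89.82 tilt 0.08 w 0.0379 F [ 0.6 -0.7 -1.9] q [-0.3   0.42  1.37  0.    1.35  1.27]
turn about x 0.18 then dp tool mm [68.7  2.6 -2. ]
t 27.7 pos [ 0.6483 -0.1283  0.3688] az -89.8 tilt 0.06 w 0.0381 F [-0.6  0.  -1.3] q [-0.3   0.42  1.37  0.    1.35  1.27]
turn about x 0.2 then dp tool mm [68.8  2.7 -1.9]
```

View pics/w16.png

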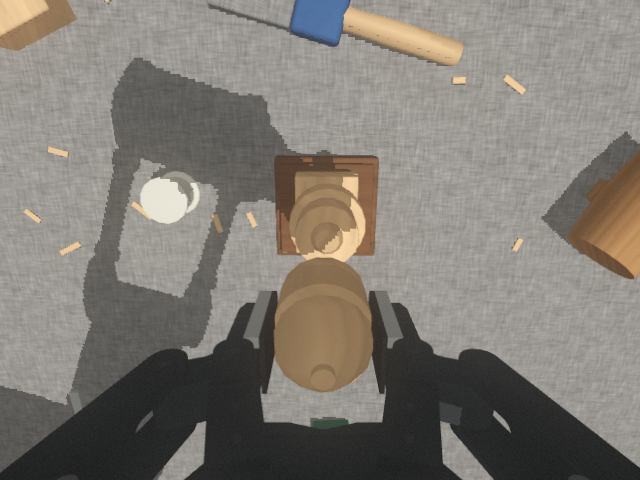

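arm_command:
  targets:
    - {"dp": [0,0.0024,-0.0018],"turn": [0,0,0],"grip": -1}
    - {"dp": [0.025,0,0],"turn": [0,0,0],"grip": -1}
    - {"dp": [0.02,0,0],"turn": [0,0,0],"grip": -1}
    - {"dp": [0.012,0,0],"turn": [0,0,0],"grip": -1}
    - {"dp": [0.008,0,0],"turn": [0,0,0],"grip": -1}
    - {"dp": [0,0,0],"turn": [0,0,0],"grip": -1}
    - {"dp": [0,0,0],"turn": [0,0,0],"grip": -1}

```text
clock: 28.4
position: [0.6504, -0.1325, 0.3044]
ee_rot: [0.001, 0.708, 0.001, -0.707]
contact_force: [0.4, -0.6, -0.5]
width: 0.038
```

Run:
```python
from h import *
plan(.6502,-.1310,.289,-90)
c,im=snap('scene','s16.png'); crop(im,268,270,60,5,'s16c.png')
```

```text
t 28.4 pos [ 0.6504 -0.1325  0.3044] az -89.9 tilt 0.07 w 0.038 F [ 0.4 -0.6 -0.5] q [-0.31  0.47  1.45  0.    1.22  1.26]
turn about x 0.1 then dp tool mm [15.4 -1.5  0.2]
```

View pics/s16c.png

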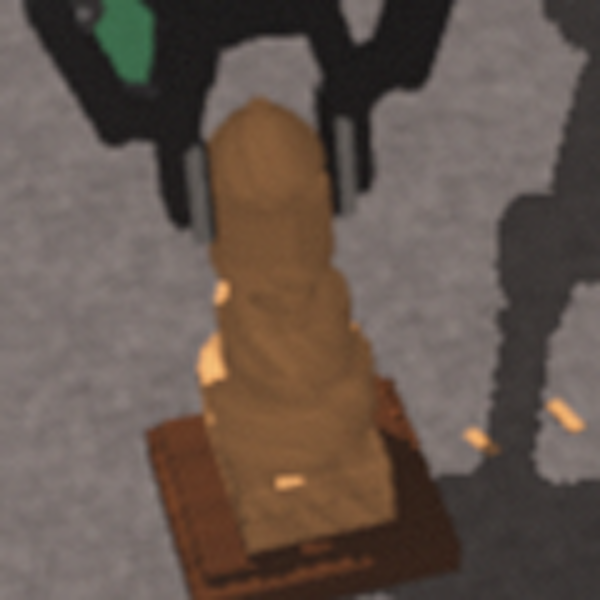

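arm_command:
  targets:
    - {"dp": [0.004,-0.0012,0],"turn": [0,0,0],"grip": -1}
    - {"dp": [0.003,0,0],"turn": [0,0,0],"grip": -1}
    - {"dp": [0.003,0,0],"turn": [0,0,0],"grip": -1}
    - {"dp": [0.002,0,0],"turn": [0,0,0],"grip": -1}
    - {"dp": [0,0,0],"turn": [0,0,0],"grip": -1}
    - {"dp": [0,0,0],"turn": [0,0,0],"grip": -1}

```text
clock: 29.05
position: [0.65, -0.1314, 0.2916]
ee_rot: [-0.0, -0.707, -0.001, 0.707]
contact_force: [-0.2, 0.2, -1.4]
width: 0.0378
```

arm_command:
  targets:
    - {"dp": [0.001,0,0],"turn": [0,0,0],"grip": -1}
    - {"dp": [0.001,0,0],"turn": [0,0,0],"grip": -1}
    - {"dp": [0,0,0],"turn": [0,0,0],"grip": -1}

```text
clock: 29.35
position: [0.65, -0.1313, 0.2896]
ee_rot: [-0.0, -0.707, -0.001, 0.707]
contact_force: [-0.0, -0.1, -0.5]
width: 0.0379
```

arm_command:
  targets:
    - {"dp": [0.001,0,0],"turn": [0,0,0],"grip": -1}
    - {"dp": [0.001,0,0],"turn": [0,0,0],"grip": -1}
    - {"dp": [0,0,0],"turn": [0,0,0],"grip": -1}

```text
clock: 29.65
position: [0.65, -0.1313, 0.289]
ee_rot: [0.001, 0.707, 0.0, -0.707]
contact_force: [-1.4, 0.0, 4.9]
width: 0.0383
```

The finial seated at 0.289, as expected. Release and rise straight up.

arm_command:
  targets:
    - {"dp": [0,0,0],"turn": [0,0,0],"grip": 0.2}
    - {"dp": [0,0,0],"turn": [0,0,0],"grip": 0.6}
    - {"dp": [0,0,0],"turn": [0,0,0],"grip": 1}
    - {"dp": [0,0,0],"turn": [0,0,0],"grip": 1}
    - {"dp": [-0.02,0,0],"turn": [0,0,0],"grip": 1}
    - {"dp": [-0.035,0,0],"turn": [0,0,0],"grip": 1}
    - {"dp": [-0.035,0,0],"turn": [0,0,0],"grip": 1}
    - {"dp": [-0.02,0,0],"turn": [0,0,0],"grip": 1}

```text
clock: 30.45
position: [0.6504, -0.1315, 0.4008]
ee_rot: [0.001, 0.709, 0.0, -0.706]
contact_force: [0.6, -0.7, 0.4]
width: 0.0851
```

arm_command:
  targets:
    - {"dp": [0,0,0.03],"turn": [0,0,0],"grip": 1}
    - {"dp": [0,0,0.04],"turn": [0,0,0],"grip": 1}
    - {"dp": [0,0,0.04],"turn": [0,0,0],"grip": 1}
    - {"dp": [0,0,0],"turn": [0,0,0],"grip": 1}
    - {"dp": [0,0,0],"turn": [0,0,0],"grip": 1}
    - {"dp": [0,0,0],"turn": [0,0,0],"grip": 1}

```text
clock: 31.05
position: [0.541, -0.1318, 0.398]
ee_rot: [0.001, 0.708, 0.0, -0.706]
contact_force: [0.4, 1.0, -0.2]
width: 0.0853
```

Run:
```python
from h import *
plan(.6502,-.1310,.289,-90)
c,im=snap('scene','s17.png'); crop(im,268,270,60,5,'s17c.png')
c,im=snap('top','t17.png')
c,im=snap('wrist','w17.png')
```

```text
t 31.05 pos [ 0.541  -0.1318  0.398 ] az -89.91 tilt 0.11 w 0.0853 F [ 0.4  1.  -0.2] q [-0.36  0.25  1.56  0.    1.33  1.21]
turn about x 0.09 then dp tool mm [ 109.    -0.8 -109.2]
```

View pics/s17c.png

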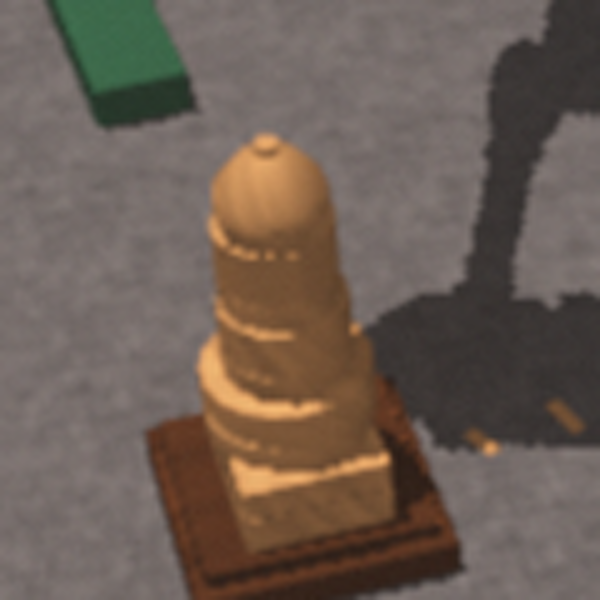

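View pics/w17.png

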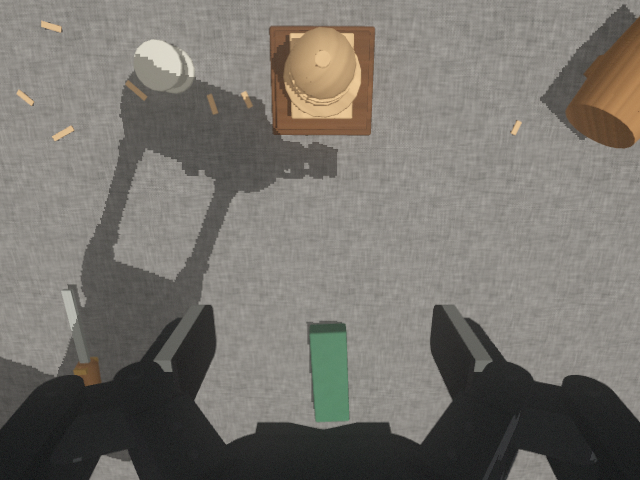

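View pics/t17.png

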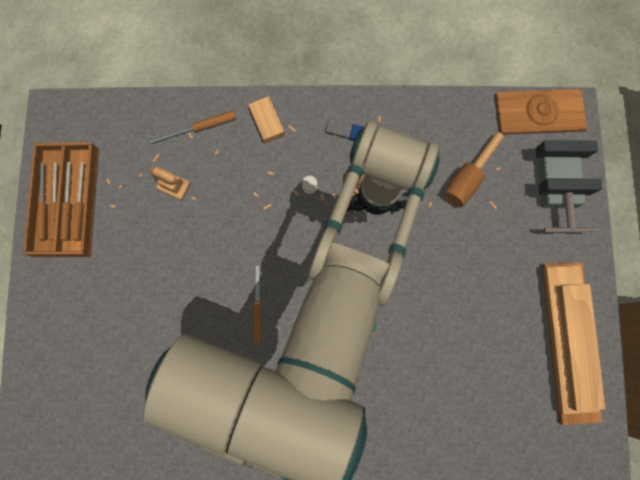

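The whole stack looks flat and upright, and the bystanders are unmoved. As a last check, I'll triangulate the acorn tip, which should be at z 0.158.

Run:
```python
from h import *
cs=manip.calibration('scene'); cw=manip.calibration('wrist')
us=np.array([[266,140]])/5+[208,210]; uw=[[322.5,59]]
o1,v1=ray(cs,us); o2,v2=ray(cw,uw)
A=np.c_[v1[0],-v2[0]]; k,*_=np.linalg.lstsq(A,o2-o1,rcond=None)
p1=o1+k[0]*v1[0]; p2=o2+k[1]*v2[0]; print((p1+p2)/2,np.linalg.norm(p1-p2))
print("expected scene px",proj(cs,[[.6492,-.131,.158]]),us,"wrist",proj(cw,[[.6492,-.131,.158]]),uw)
s=manip.get_state(); print(s['contact_force'])
manip.sign_off()
```

```text
[ 0.64863281 -0.13114775  0.1590733 ] 0.001108258224579702
expected scene px [[261.06852295 238.78667329]] [[261.2 238. ]] wrist [[321.14074033  57.89803109]] [[322.5, 59]]
[0.30575167 0.10753738 0.29767866]
the job is handed in; nothing more can be done
```

The newel top is dry-fitted on the foot and handed in at about 31 s of the 112 s allowed. The block's slot went over the tenon, then the disc, collar and finial were each lowered until light contact (5–8 N) before release.

- **Seating heights:** the disc, collar and finial each made contact within about 1 mm of the height expected for full depth. The block's contact was about 2 mm lower than my camera estimate, well clear of the 12 mm higher it would show if resting on the tenon.
- **Final height and centring:** the acorn tip, measured from two camera views, is at (0.6486, -0.1311, 0.159). It should be at 0.158 high over the foot's centre at (0.6487, -0.1302). The two views agreed to 1.1 mm.
- **Appearance:** the scene and wrist pictures show the stack upright and flush. The gripper is open and clear of it, and the contact force reads about zero.
- **Bystanders:** the gouge, spool, mallet and scroll look unmoved by eye in the last top picture; I did not measure them.
- **Disagreements:** the top camera placed the tenon about 3 mm nearer in x than the wrist camera did. I used the wrist values because they matched the known sizes, and every fit went home with them.
- **First grip:** on the block, the fingertips pressed the bench with about 8 N, so I regripped higher.

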